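# Dry the vent, then crack the stuck dry-box lid

## Task

First take the drying cassette out of its wooden stand, slide it fully home in the slot of the grey port on the side of the dry box and let go of it. Then, by its handle, break the stuck lid of the dry box free of its tacky seal and hold its front edge about 2 cm open, never flinging it wide. Finish while still holding the lid like that by the handle, with the cassette still home and everything else on the bench left where it stands.

Things in the scene. Friction and masses are not known exactly. Their poses are not given: they have to be found in the camera images.
- chamber: Dry box fixed to the bench: white tub 180 (x) x 190 (y) x 80 mm high, hinged grey lid, lid top 90 mm above the bench. Origin: centre of the tub's underside; z up, -x the front (towards the robot). Grey port block 90 x 50 x 64 mm high (its funnel to 70), centred 20 mm in front of (-x) and 150 mm to +y of the origin; the 30 mm gap between tub and block is bridged up to 50 mm height.
- port (a point): Centre of the mouth of the slot in the port, 70 mm above the bench; axes as the dry box. The mouth is a funnel of four sloped lips, 70 x 20 mm at the top, narrowing over 6 mm of depth to the slot proper: 62 mm long (along the box's x), 12 mm wide (along y), straight down; its floor is 50 mm below this point.
- cassette: Drying cassette: flat white slab 60 (x) x 10 (y) x 85 mm high (z), 60 to 110 g, black perforations on one face. Origin: centre of its underside. Starts upright, loose in the wooden stand's slot, underside 10 mm above the bench, upper 50 mm standing out. Fully home in the port it stands out 35 mm. Either way round will do.
- stand: Wooden stand 85 (x) x 40 (y) x 45 mm high, fixed, with a loose slot along its x, 35 mm deep, that the cassette starts in. Origin at the centre of its underside.
- lid (a joint): Lid angle, rad: 0 shut, grows as it opens. The tacky seal resists with 11 to 13 N up at the handle, most in the first 1 mm of lift, none at 5 mm; from 5 to 8 mm it springs the lid up with up to 5 N, then (past 0.06 rad) only the lid's weight, about 2 N, is left. Let go, it drops back onto the seal (0.06 rad or less). The front edge is 178 mm from the hinge: 20 mm open is 0.11 rad.
- hinge (a point): Middle of the lid's hinge line, 85 mm behind (+x of) the dry box's origin, 82 mm above the bench; axes as the dry box, hinge line along y. To open, the lid turns about +y (front goes up).
- handle (a point): Black bridge handle on the lid's top near its front. The point is the centre of its bar, axes as the dry box (turning with the lid). Bar 100 mm long (along the box's y), 12 mm wide, 12 mm high; a post 10 mm wide at each end, 80 mm free between. Shut: bar centre 60 mm in front of the box's origin, 120 mm above the bench, 30 mm above the lid's top, 145 mm in front of and 38 mm above the hinge.
- drivers: Screwdriver stand, a bystander: round black foot 88 mm across with a ring of steel screwdrivers, 116 mm high. Origin at the centre of its underside.
- vial0: Small capped oil vial, a bystander, 26 mm across, 48 mm high. Origin at the centre of its underside.
- vial1: Small capped oil vial, a bystander, 26 mm across, 48 mm high. Origin at the centre of its underside.
- vial2: Small capped oil vial, a bystander, 26 mm across, 48 mm high. Origin at the centre of its underside.
- holder: Steel and brass movement holder, a bystander, 60 x 36 x 30 mm high. Origin at the centre of its underside.
- pinvise: Brass pin vise lying on the bench, a bystander, 110 mm long along its x, 12 mm thick. Origin under its middle.
- loupe: Black eye loupe, a bystander, 38 mm across, 36 mm high. Origin at the centre of its underside.
- dish: Round white parts dish, a bystander, 72 mm across, 15 mm high. Origin at the centre of its underside.

How it is judged:
On the way, in this order (a step that is already met when the one before it is completed fails the run):
1. the cassette is fully home in the port and released, the lid still shut (z of cassette in the frame of port between -0.056 and -0.045 m and horizontal distance between cassette and port below 0.006 m and angle between cassette's own z axis and vertical below 0.08 rad and angle between the x axis of cassette and the x axis of chamber, either way round below 0.1 rad and contact force between the fingers and cassette below 0.1 N and value of joint lid below 0.03 rad), for 0.2 s.
2. the lid has broken free of its seal (value of joint lid above 0.075 rad), for 0.1 s.
At the end, for the whole second after the job is handed in: Still holding: fingers bear on the lid (over 0.5 N), lid still (under 0.05 rad/s) at 0.08-0.17 rad (front 14-30 mm open); cassette released, at rest, home in the port (underside 45-56 mm below the mouth, 6 mm of centre, tilt under 0.08, in line within 0.10 rad) (z of cassette in the frame of port between -0.056 and -0.045 m and horizontal distance between cassette and port below 0.006 m and angle between cassette's own z axis and vertical below 0.08 rad and angle between the x axis of cassette and the x axis of chamber, either way round below 0.1 rad and value of joint lid between 0.08 and 0.17 rad and velocity of joint lid between -0.05 and 0.05 rad/s and contact force between the fingers and lid above 0.5 N and contact force between the fingers and cassette below 0.1 N and linear speed of cassette below 0.02 m/s); the arm keeps its last pose, push and grip.
It fails at once if the lid is flung open past 0.35 rad (6 cm at the front) (value of joint lid above 0.35 rad).
It fails at once if the lid is opened before the cassette is in the port (value of joint lid above 0.04 rad and (horizontal distance between cassette and port above 0.02 m or z of cassette in the frame of port above -0.035 m)).
It fails at once if a bystander (screwdriver stand, vial, movement holder, pin vise, loupe, dish) is moved by more than 25 mm (distance of any of drivers, vial0, vial1, vial2, holder, pinvise, loupe, dish from where it was at the start of the episode above 0.025 m).
It also fails if it takes over 56 s, if anything falls off the work surface, if the arm or the gripper's body presses on something with over 40 N, if the wrist force passes 120 N, or if a joint passes its speed limit or range.

## Robot

A 6-joint arm with a two-finger parallel gripper is mounted at the origin on the work surface. World frame = base frame: x ahead of the robot, y to its left, z up, the work surface at z = 0. Lengths are in m, angles in rad, forces in N, time in s.
With the tool pointing down it reaches from about 0.375 to 0.9 m from the base axis. Payload 3.1 kg.
Tool frame: the origin (TCP) lies on the centre line of the jaws, within the pads' length; the fingertips stand 17 mm ahead of it and the grasp point (between the pads) lies 2 mm behind it; y points along the fingers, z is the direction in which the jaws open and shut, and the axes are right-handed (so a half turn about y gives the same grasp; the last joint's range is limited). The gripper opens to 85 mm and grips with 20 to 120 N. Pads are 22 mm wide; open, the fingers measure 114 mm over their backs; the gripper's body (76 mm by 85 mm) begins 54 mm behind the grasp point. The pads swing forward as they close: fully open they stand 13 mm farther back than shut.
Start: joints at [1.117, 0.527, 1.433, -0, 1.181, -0.178], TCP at [0.17, 0.601, 0.226] pointing down, gripper open.
Joint ranges: [-3.08, 3.08], [-0.75, 2.2], [0.22, 2.44], [-1.43, 4.57], [0, 2.65], [-2.85, 2.85]. Speed limits (rad/s): [2.79, 2.79, 3.14, 3.14, 3.14, 3.14].

## Interface

Orientations are given as a unit quaternion [x, y, z, w].
In Python, from station import manip gives the robot as it stands.
- The arm moves only by the shell command python3 -m handwheel 'ROWS' [FORCE]. ROWS is JSON, one flat list of numbers, 7 for each row, row after row: the shift along the tool's x, y, z in cm, then the turn, a rotation vector about the tool's x, y, z in rad, then the finger opening in cm, from 0 to 8.54. A call has 1 to 10 rows; each row is the pose to reach, as a shift and turn from the pose commanded when the call began, along the tool's axes at that moment; what a row does not reach only later rows make up. A row lasts 1/12 s, in which the tool goes at most 41.7 mm and 7.16 degrees, less where a joint would pass 70% of its speed; a pose out of reach is approached as far as the arm can. A call with a gripper value outside its range is refused whole. The fingers move at their own pace and stop on an object; FORCE is the grip in N (left out, the last holds). Time passes only in rows, so rows that repeat a pose let the fingers close. It gives the time, the measured TCP pose, the force and the opening at its end, in the units of the state.
- manip.sense(): the state, without advancing time (a new reading comes with each control period).
- manip.snapshot(name): name is "side" or "top" or "wrist"; returns a dict with "frame" (400x640x3 uint8, red, green, blue), "depth" (400x640 float32, m along the optical axis (not along the pixel's ray), 0 where there is no reading), "camera_matrix" (3x3 intrinsics, pixels), "rvec" (rotation vector, rad) and "tvec" (3), from world to camera coordinates, as OpenCV has them. Camera axes: x right, y down, z forward; pixel columns grow to the right and rows downward; lengths in m; the calibration is good to about 2 mm. A picture is of the moment at which its call begins.
- manip.sign_off(): hands the job in, once; it reports no verdict.
The state is a dict: "t": time; "q": joint angles; "qd": joint speeds; "tau": joint torques, N m; "tcp_pos": TCP position; "tool_rot": TCP orientation; "force": force on the tool from outside, world axes, zero at the start; "ft_torque": the same for the moment, N m; "finger_gap": opening from 0.0 (shut) to 1.0 (fully open).
Only numpy, scipy, OpenCV 4.12 (cv2) and the standard library are available. Lean on these libraries where they do the work, as an engineer would, in place of code of your own. Each camera call takes 0.05 s, during which the arm holds its last target.

## Working session

There is one attempt and no reset: what is moved stays moved. The work goes in short steps, Python scripts to look and compute and a shell command to move; the robot and the scene stay as the last step left them, time stands still between calls to the robot, and variables do not carry over. Pictures are saved under pics/ and viewed, and the job is handed in when it is done.

```bash
mkdir -p pics; ls; cat > h.py <<'E'
import numpy as np, cv2, pickle
from scipy.spatial.transform import Rotation as R
from station import manip
def snap(n,tag):
    s=manip.snapshot(n); cv2.imwrite(f'pics/{tag}.png',s['frame'][:,:,::-1]); pickle.dump(s,open(f'{tag}.pkl','wb')); return s
def world(s,u,v,d=None):
    if d is None: d=s['depth'][int(v),int(u)]
    K=s['camera_matrix']; p=np.array([(u-K[0,2])/K[0,0]*d,(v-K[1,2])/K[1,1]*d,d])
    Rm=cv2.Rodrigues(np.array(s['rvec'],float))[0]; return Rm.T@(p-np.array(s['tvec']).ravel())
def atz(s,u,v,z):
    a=world(s,u,v,0.);b=world(s,u,v,1.); return a+(b-a)*(z-a[2])/(b[2]-a[2])
def crop(tag,x0,y0,x1,y1,k,out):
    i=cv2.imread(f'pics/{tag}.png')[y0:y1,x0:x1]; cv2.imwrite(f'pics/{out}.png',cv2.resize(i,None,fx=k,fy=k,interpolation=cv2.INTER_CUBIC))
E
python3 - <<'E'
from h import *
for n in ['top','side','wrist']: snap(n,n+'0')
s=manip.sense(); print({k:np.round(v,3) for k,v in s.items()})
print(R.from_quat(s['tool_rot']).as_matrix().round(3))
E
```

```text
pics
{'t': np.float64(0.15), 'q': array([ 1.116,  0.528,  1.434,  0.   ,  1.181, -0.179]), 'qd': array([ 0.001, -0.003, -0.005, -0.002, -0.   , -0.   ]), 'tau': array([ 1.0000e-03, -4.4274e+01, -1.7828e+01, -0.0000e+00,  6.0000e-03,
        0.0000e+00]), 'tcp_pos': array([0.17 , 0.601, 0.225]), 'tool_rot': array([ 0.701, -0.097,  0.097, -0.7  ]), 'force': array([1.197, 0.17 , 0.942]), 'ft_torque': array([ 0.016,  0.043, -0.029]), 'finger_gap': np.float64(1.002)}
[[ 0.962 -0.001  0.272]
 [-0.272 -0.002  0.962]
 [-0.    -1.    -0.002]]
```

View pics/top0.png

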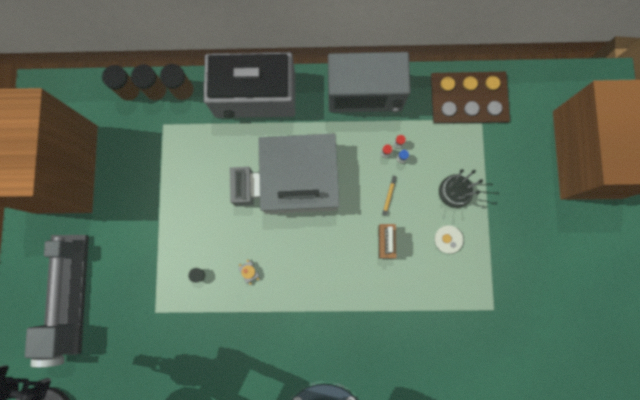

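View pics/side0.png

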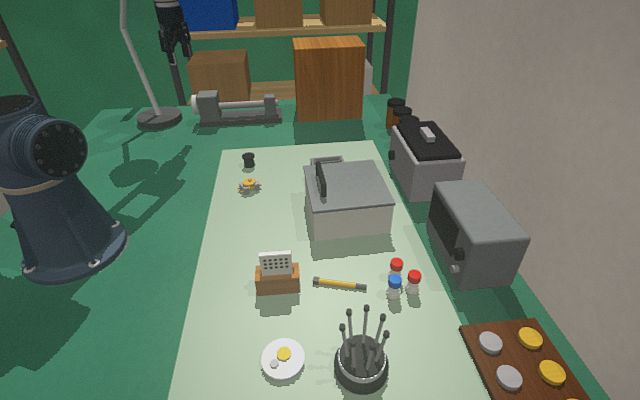

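View pics/wrist0.png

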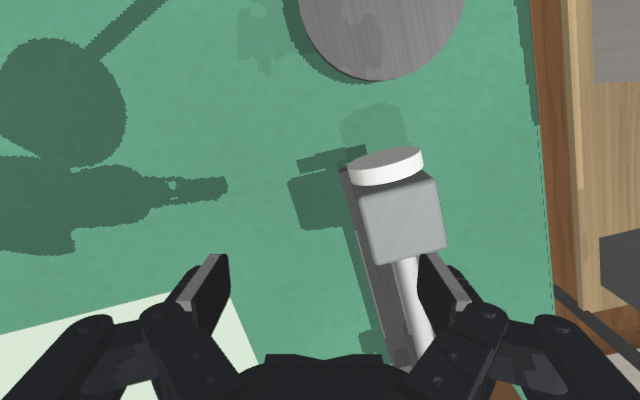

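The top view shows the stand and cassette near (388,241), the box near (298,175) with its handle at (298,194), and the port near (241,186). The vials, pin vise, dish and drivers are right of the box. Next I'll look at enlarged crops.

```bash
python3 - <<'E'
from h import *
crop('top0',365,215,411,265,12,'c1'); crop('top0',220,125,350,220,6,'c2'); crop('side0',235,235,325,305,8,'c3')
import pickle
s=pickle.load(open('top0.pkl','rb'))
print(s['camera_matrix'],s['rvec'],s['tvec'],world(s,320,200))
E
```

```text
[[478.86579994   0.         315.8804169 ]
 [  0.         478.86579994 205.34228404]
 [  0.           0.           1.        ]] [ 2.11851425 -2.14375196  0.13823881] [0.02008246 0.54501946 1.17510412] [0.55088106 0.00234023 0.08997691]
```

View pics/c1.png

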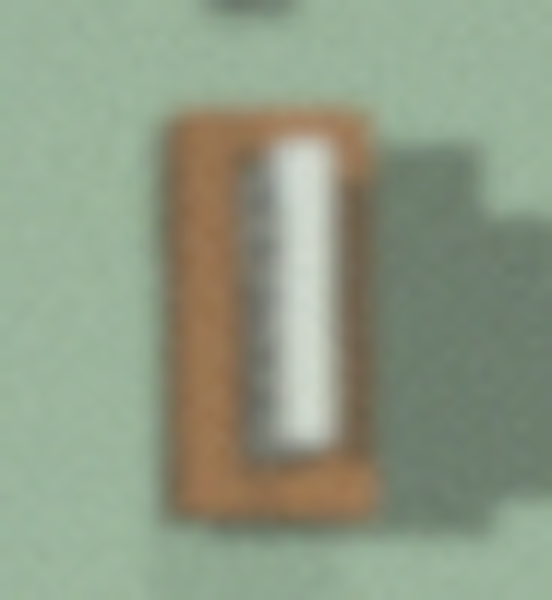

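View pics/c2.png

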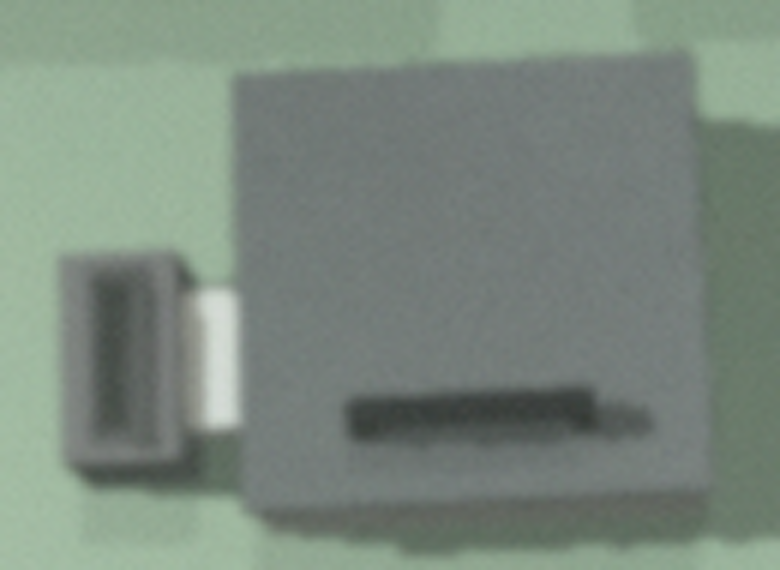

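View pics/c3.png

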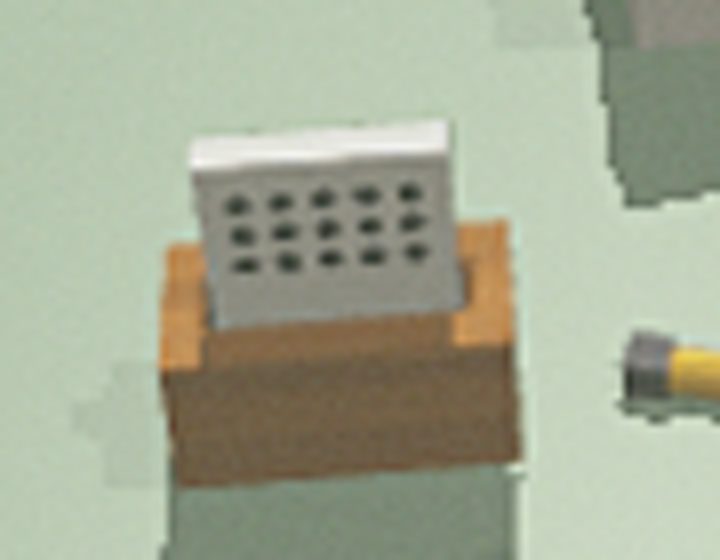

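```bash
cat > m.py <<'E'
from h import *
s=pickle.load(open('top0.pkl','rb'))
def quad(name,pts,off,k,z):
    P=np.array([atz(s,off[0]+(a+.5)/k-.5,off[1]+(b+.5)/k-.5,z) for a,b in pts])
    c=P.mean(0); e=[np.linalg.norm(P[(i+1)%4]-P[i])*1000 for i in range(4)]
    # x axis approx: from bottom edge (3,2) to top edge (0,1)
    dx=(P[0]+P[1]-P[2]-P[3]); dy=(P[0]+P[3]-P[1]-P[2])
    print(name,c.round(4),'edges',np.round(e,1),'yaw from x',np.arctan2(dx[1],dx[0]).round(3),'from y',np.arctan2(-dy[0],dy[1]).round(3))
o=(365,215)
quad('cas',[(274,140),(332,137),(335,445),(280,450)],o,12,.095)
quad('stand',[(172,110),(378,110),(380,515),(172,520)],o,12,.045)
o=(220,125)
quad('lid',[(236,75),(692,55),(706,490),(247,507)],o,6,.09)
quad('handle',[(346,402),(592,388),(594,426),(350,440)],o,6,.126)
quad('port',[(62,256),(178,250),(185,462),(72,468)],o,6,.064)
quad('mouth',[(80,268),(160,265),(168,448),(88,452)],o,6,.07)
quad('slot',[(95,272),(137,270),(142,432),(98,436)],o,6,.064)
for u,v in [(388,228),(390,250),(298,160),(298,194),(241,186),(233,186),(241,172)]: print(u,v,world(s,u,v).round(4))
E
python3 m.py
```

```text
cas [ 0.4533 -0.1642  0.095 ] edges [11.6 61.5 11.  61.9] yaw from x -0.019 from y 0.059
stand [ 0.4532 -0.1645  0.045 ] edges [43.  84.3 43.  85.4] yaw from x -0.03 from y 0.0
lid [0.6239 0.0561 0.09  ] edges [190.2 183.  187.  182.2] yaw from x 0.024 from y 0.026
handle [0.5611 0.054  0.126 ] edges [97.7 15.3 96.7 15.4] yaw from x 0.073 from y 0.044
port [0.5981 0.2033 0.064 ] edges [49.2 90.9 47.4 91. ] yaw from x 0.054 from y 0.038
mouth [0.5971 0.2023 0.07  ] edges [33.7 78.1 33.4 78.6] yaw from x 0.057 from y 0.03
slot [0.6008 0.2059 0.064 ] edges [17.8 69.5 18.5 70.3] yaw from x 0.039 from y 0.056
388 228 [ 0.4794 -0.1601  0.0967]
390 250 [ 0.4265 -0.1627  0.1004]
298 160 [0.6528 0.0559 0.0871]
298 194 [0.5603 0.054  0.1249]
241 186 [0.602  0.209  0.0223]
233 186 [0.5941 0.2217 0.0634]
241 172 [0.6303 0.2022 0.062 ]
```

```bash
cat >> h.py <<'E'
def plan(pos,yaw):
    s=manip.sense(); Rm=R.from_quat(s['tool_rot']).as_matrix()
    c,sn=np.cos(yaw),np.sin(yaw)
    Rt=np.array([[c,0,-sn],[sn,0,c],[0,-1,0]])
    Rt[:,0]=[c,sn,0];Rt[:,1]=[0,0,-1];Rt[:,2]=np.cross(Rt[:,0],Rt[:,1])
    d=Rm.T@(np.array(pos)-s['tcp_pos'])*100
    r=R.from_matrix(Rm.T@Rt).as_rotvec()
    print('row',d.round(2),r.round(3),'yaw now',np.arctan2(Rm[1,0],Rm[0,0]).round(4),'pos',s['tcp_pos'].round(4),'tilt',Rm[:2,1].round(4),'t',s['t'],'F',np.round(s['force'],1),'gap',s['finger_gap'])
E
python3 -c "
from h import *
plan([.42,.25,.24],-.03)"
```

```text
row [ 33.62  -1.48 -26.96] [ 0.002 -0.246 -0.001] yaw now -0.2758 pos [0.1699 0.6009 0.2249] tilt [-0.0007 -0.0015] t 0.15 F [1.2 0.2 0.9] gap 1.0015770252071947
```

```bash
python3 -m handwheel '[33.6,-1.5,-27,0,-0.246,0,8.5, 33.6,-1.5,-27,0,-0.246,0,8.5, 33.6,-1.5,-27,0,-0.246,0,8.5, 33.6,-1.5,-27,0,-0.246,0,8.5, 33.6,-1.5,-27,0,-0.246,0,8.5, 33.6,-1.5,-27,0,-0.246,0,8.5, 33.6,-1.5,-27,0,-0.246,0,8.5, 33.6,-1.5,-27,0,-0.246,0,8.5, 33.6,-1.5,-27,0,-0.246,0,8.5, 33.6,-1.5,-27,0,-0.246,0,8.5]' 40; python3 -c "
from h import *
plan([.453,-.164,.2],-.02)"
```

```text
t: 0.98
tcp_pos: [0.4108, 0.2619, 0.2401]
tool_rot: [0.707, -0.011, 0.01, -0.707]
force: [0.8, -0.7, 0.4]
finger_gap: 0.999
row [  5.48   4.01 -42.44] [ 0.   -0.01 -0.  ] yaw now -0.0297 pos [0.4108 0.2619 0.2401] tilt [-0.0002 -0.    ] t 0.9833 F [ 0.8 -0.7  0.4] gap 0.9989126290503882
```

```bash
python3 -m handwheel '[5.5,4,-42.4,0,-0.01,0,8.5, 5.5,4,-42.4,0,-0.01,0,8.5, 5.5,4,-42.4,0,-0.01,0,8.5, 5.5,4,-42.4,0,-0.01,0,8.5, 5.5,4,-42.4,0,-0.01,0,8.5, 5.5,4,-42.4,0,-0.01,0,8.5, 5.5,4,-42.4,0,-0.01,0,8.5, 5.5,4,-42.4,0,-0.01,0,8.5, 5.5,4,-42.4,0,-0.01,0,8.5, 5.5,4,-42.4,0,-0.01,0,8.5]'; python3 -c "
from h import *
plan([.453,-.164,.2],-.02)
snap('wrist','w1'); snap('side','s1');print(manip.sense()['tcp_pos'])"
```

```text
t: 1.82
tcp_pos: [0.4509, -0.1511, 0.201]
tool_rot: [-0.707, 0.007, -0.007, 0.707]
force: [0.2, 0.7, -0.6]
finger_gap: 0.998
row [ 0.23  0.1  -1.28] [-0. -0. -0.] yaw now -0.0203 pos [ 0.4509 -0.1511  0.201 ] tilt [-0.0001  0.0003] t 1.8167 F [ 0.2  0.7 -0.6] gap 0.9983800721921569
[ 0.4531383  -0.15567411  0.20103266]
```

View pics/w1.png

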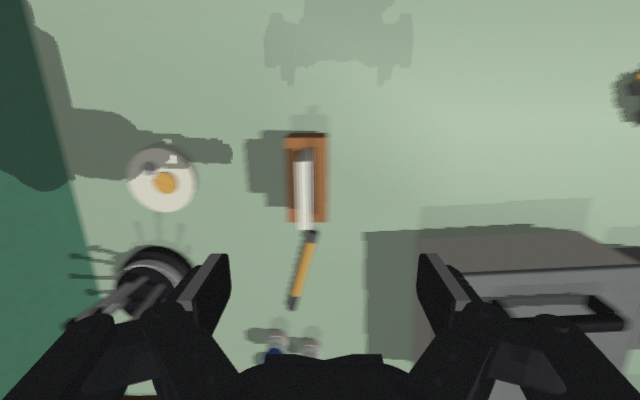

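The wrist view shows the cassette at about (305,195) in the stand. It's blurred because the arm was still settling, so I'll take another.

```bash
python3 - <<'E'
from h import *
s=snap('wrist','w2'); crop('w2',270,110,350,240,6,'w2c'); print(manip.sense()['tcp_pos'],s['tvec'])
crop('s1',235,235,325,305,8,'s1c')
E
```

```text
[ 0.45175655 -0.1523257   0.20085354] [ 0.14387489 -0.46743204  0.21727959]
```

View pics/w2c.png

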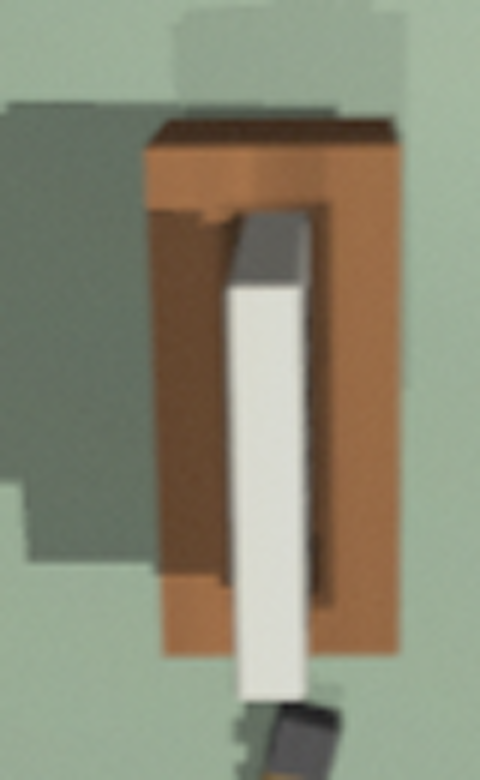

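```bash
cat > m2.py <<'E'
from h import *
s=pickle.load(open('w2.pkl','rb'))
def quad(name,pts,off,k,z):
    P=np.array([atz(s,off[0]+(a+.5)/k-.5,off[1]+(b+.5)/k-.5,z) for a,b in pts])
    c=P.mean(0); e=[np.linalg.norm(P[(i+1)%4]-P[i])*1000 for i in range(4)]
    dx=(P[2]+P[3]-P[0]-P[1]); dy=(P[1]+P[2]-P[0]-P[3])
    print(name,c.round(4),'edges',np.round(e,1),'yaw x',np.arctan2(dx[1],dx[0]).round(3),'y',np.arctan2(-dy[0],dy[1]).round(3))
quad('cas',[(228,287),(303,285),(306,697),(240,699)],(270,110),6,.095)
quad('stand',[(147,148),(400,145),(398,655),(165,655)],(270,110),6,.045)
print(world(s,270+266/6,110+400/6),world(s,270+270/6,110+600/6),world(s,270+365/6,110+400/6))
E
python3 m2.py
```

```text
cas [ 0.4533 -0.1624  0.095 ] edges [ 9.9 58.9  9.4 58.9] yaw x -0.017 y 0.005
stand [ 0.4536 -0.1626  0.045 ] edges [39.3 84.8 39.2 84.3] yaw x -0.017 y -0.019
[ 0.44005172 -0.16213216  0.0936789 ] [ 0.46845726 -0.1625093   0.09479471] [ 0.45282032 -0.14806291  0.04391964]
```

```bash
python3 -c "
from h import *
plan([.4533,-.163,.082],-.018)"
```

```text
row [ 0.18 11.89 -1.06] [ 0.    -0.007  0.   ] yaw now -0.0253 pos [ 0.4518 -0.1523  0.2009] tilt [ 0.0004 -0.0004] t 1.9667 F [-0.4  0.5  0.3] gap 0.9937198423834569
```

```bash
python3 -m handwheel '[0.2,5,-1.1,0,-0.004,0,8.5, 0.2,8,-1.1,0,-0.004,0,8.5, 0.2,11.9,-1.1,0,-0.004,0,8.5, 0.2,11.9,-1.1,0,-0.004,0,8.5, 0.2,11.9,-1.1,0,-0.004,0,8.5]' 40; python3 -c "
from h import *
plan([.4533,-.163,.082],-.018)
snap('wrist','w3')
plan([.4533,-.163,.082],-.018)"
```

```text
t: 2.38
tcp_pos: [0.4512, -0.1579, 0.0805]
tool_rot: [-0.706, 0.007, -0.003, 0.709]
force: [0.0, -1.0, 0.8]
finger_gap: 0.996
row [ 0.22 -0.15 -0.51] [-0.004  0.003 -0.006] yaw now -0.0146 pos [ 0.4512 -0.1579  0.0805] tilt [-0.0064  0.0043] t 2.3833 F [ 0.  -1.   0.8] gap 0.9959318923295429
row [ 0.04  0.06 -0.4 ] [-0.001  0.004 -0.001] yaw now -0.0145 pos [ 0.453  -0.159   0.0826] tilt [-0.0012  0.0009] t 2.4333 F [ 0.4 -0.4  1.1] gap 0.9977383809868716
```

View pics/w3.png

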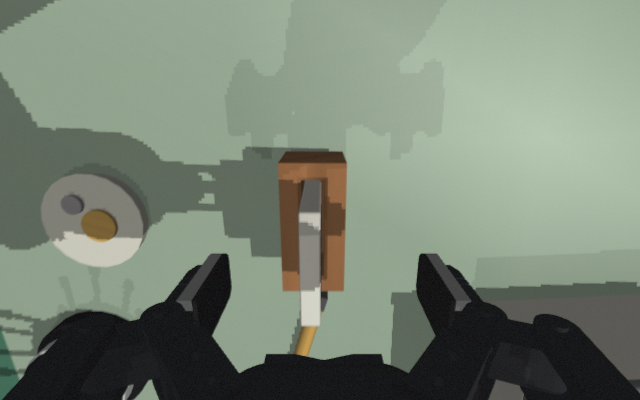

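The cassette is at x≈311 and the finger midline at ≈323. That agrees with the 4 mm still to correct, so I'll correct it and then close.

```bash
python3 -m handwheel '[0,0,-0.4,0,0.003,0,8.5, 0,0,-0.4,0,0.003,0,8.5, 0,0,-0.4,0,0.003,0,3, 0,0,-0.4,0,0.003,0,3, 0,0,-0.4,0,0.003,0,2]' 40; python3 -c "
from h import *
plan([.4533,-.163,.082],-.018)"
```

```text
t: 2.85
tcp_pos: [0.4536, -0.1644, 0.0836]
tool_rot: [0.708, -0.006, 0.007, -0.707]
force: [0.7, 0.5, -0.1]
finger_gap: 0.598
row [-0.03  0.16  0.14] [ 0.002 -0.001  0.002] yaw now -0.0187 pos [ 0.4536 -0.1644  0.0836] tilt [ 0.0024 -0.0015] t 2.85 F [ 0.7  0.5 -0.1] gap 0.5984487114356832
```

```bash
python3 -m handwheel '[0,0.1,0,0,0,0,0, 0,0.1,0,0,0,0,0, 0,0.1,0,0,0,0,0, 0,0.1,0,0,0,0,0, 0,0.1,0,0,0,0,0, 0,0.1,0,0,0,0,0, 0,0.1,0,0,0,0,0, 0,0.1,0,0,0,0,0]' 40; python3 -c "
from h import *
plan([.4533,-.163,.082],-.018)
snap('wrist','w4')
plan([.4533,-.163,.082],-.018)"
```

```text
t: 3.52
tcp_pos: [0.453, -0.1642, 0.0814]
tool_rot: [0.707, -0.007, 0.007, -0.707]
force: [-0.8, -0.6, 5.5]
finger_gap: 0.097
row [ 0.03 -0.06  0.12] [ 0.    -0.001 -0.   ] yaw now -0.0187 pos [ 0.453  -0.1642  0.0814] tilt [-0.0001 -0.0001] t 3.5167 F [-0.8 -0.6  5.5] gap 0.09699488026637967
row [ 0.03 -0.06  0.12] [ 0.    -0.001 -0.   ] yaw now -0.0187 pos [ 0.453  -0.1642  0.0814] tilt [-0.     -0.0001] t 3.5667 F [-1.7 -0.2  5.3] gap 0.09863220184604567
```

View pics/w4.png

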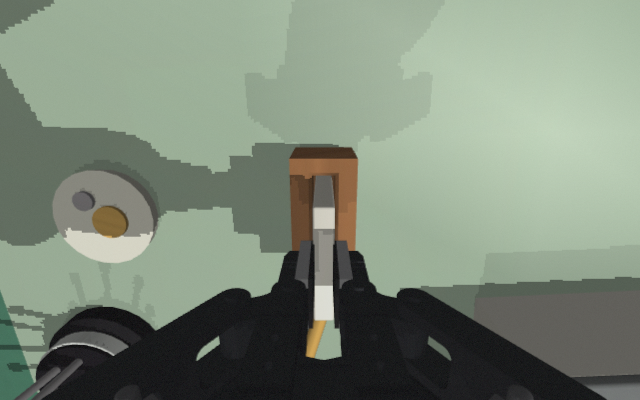

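```bash
python3 -m handwheel '[0,-3,0,0,0,0,0, 0,-6,0,0,0,0,0, 0,-9,0,0,0,0,0, 0,-12,0,0,0,0,0, 0,-13,0,0,0,0,0, 0,-13,0,0,0,0,0, 0,-13,0,0,0,0,0]' 40; python3 -c "
from h import *
plan([.598,.2045,.24],.04)
snap('side','s5');snap('top','t5')
plan([.598,.2045,.24],.04)"
```

```text
t: 4.15
tcp_pos: [0.4529, -0.164, 0.2111]
tool_rot: [0.707, -0.007, 0.007, -0.707]
force: [0.3, 0.4, -1.6]
finger_gap: 0.104
row [13.81 -2.89 37.11] [ 0.    -0.059  0.   ] yaw now -0.0188 pos [ 0.4529 -0.164   0.2111] tilt [ 0.0004 -0.0001] t 4.15 F [ 0.3  0.4 -1.6] gap 0.10413473538600289
row [13.89 -3.   37.07] [-0.002 -0.059 -0.003] yaw now -0.0189 pos [ 0.452  -0.1635  0.2097] tilt [-0.0028  0.0019] t 4.25 F [ 0.2  0.5 -0.7] gap 0.0984548250646453
```

View pics/s5.png

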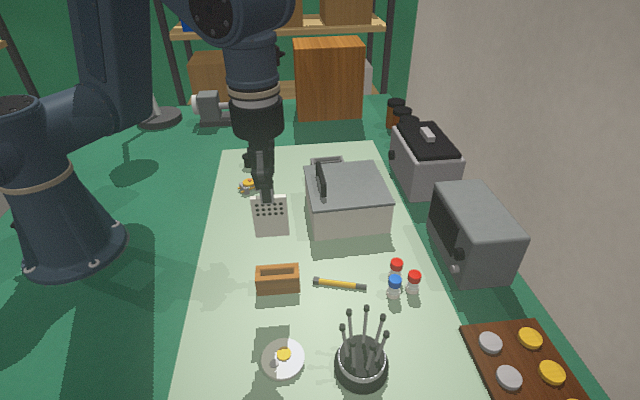

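The cassette came out of the stand and is held upright. Now I'll carry it over the box to the port.

```bash
python3 -m handwheel '[0.5,-1.5,1.5,0,0,0,0, 1.5,-3,4,0,-0.01,0,0, 3,-4,7.5,0,-0.02,0,0, 4.5,-4,11.5,0,-0.03,0,0, 6,-4,15.5,0,-0.04,0,0, 7.5,-4,19.5,0,-0.05,0,0, 9,-4,23.5,0,-0.059,0,0, 10.5,-4,27.5,0,-0.059,0,0, 11.7,-4,31,0,-0.059,0,0, 12.5,-4,33,0,-0.059,0,0]'; python3 -c "
from h import *
snap('wrist','w6')
plan([.598,.2045,.23],.04)"
```

```text
t: 5.08
tcp_pos: [0.5842, 0.1679, 0.2487]
tool_rot: [-0.706, -0.014, 0.016, 0.708]
force: [-0.0, -0.3, -0.4]
finger_gap: 0.1
row [1.4  1.88 3.37] [-0.004  0.005 -0.001] yaw now 0.0447 pos [0.5855 0.1702 0.2487] tilt [-0.0009  0.0038] t 5.1333 F [1.5 1.4 1.1] gap 0.0972883261038846
```

View pics/w6.png

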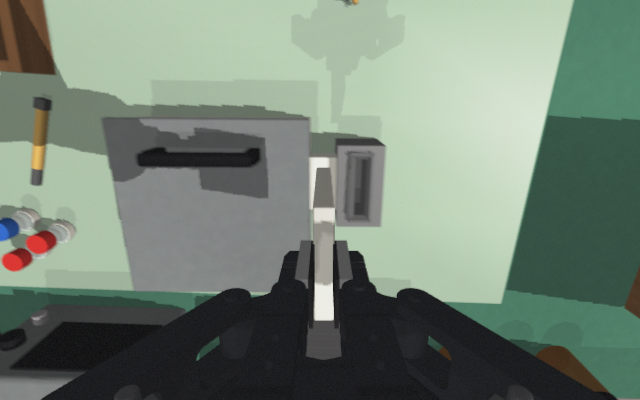

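The port is visible right of the cassette, around (360,183), with the lid and handle at (200,157). I'll take a settled picture to measure them.

```bash
python3 - <<'E'
from h import *
snap('wrist','w7'); plan([.598,.2045,.23],.04)
crop('w7',300,130,400,235,6,'w7a'); crop('w7',95,105,320,300,3.5,'w7b')
E
```

```text
row [1.54 1.85 3.66] [-0.001  0.005 -0.003] yaw now 0.0451 pos [0.5843 0.1672 0.2485] tilt [-0.0029  0.0009] t 5.1833 F [-0.2 -0.9 -0.7] gap 0.10168379223314647
```

View pics/w7a.png

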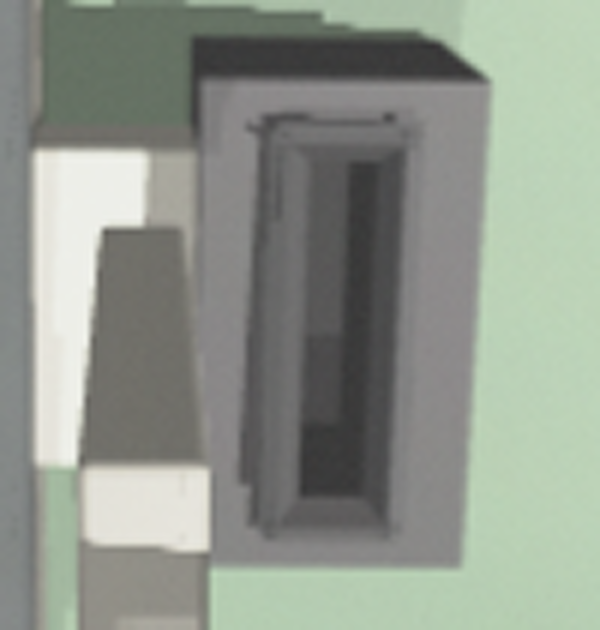

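View pics/w7b.png

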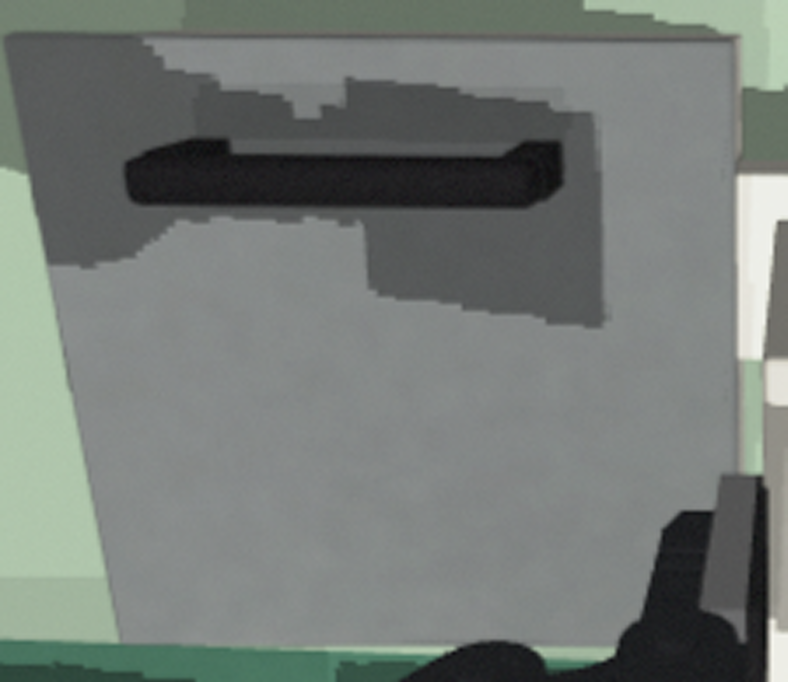

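```bash
cat > m3.py <<'E'
from h import *
s=pickle.load(open('w7.pkl','rb'))
def quad(name,pts,off,k,z):
    P=np.array([atz(s,off[0]+(a+.5)/k-.5,off[1]+(b+.5)/k-.5,z) for a,b in pts])
    c=P.mean(0); e=[np.linalg.norm(P[(i+1)%4]-P[i])*1000 for i in range(4)]
    dx=(P[2]+P[3]-P[0]-P[1]); dy=(P[1]+P[2]-P[0]-P[3])
    print(name,c.round(4),'edges',np.round(e,1),'yaw x',np.arctan2(dx[1],dx[0]).round(3),'y',np.arctan2(-dy[0],dy[1]).round(3))
o=(300,130)
quad('block',[(200,83),(490,80),(462,567),(212,567)],o,6,.064)
quad('slot',[(303,160),(402,160),(388,497),(303,497)],o,6,.064)
quad('mouth',[(268,118),(415,118),(393,535),(265,535)],o,6,.07)
# cassette bottom edge / side: depth
for a,b in [(140,240),(145,350),(145,460)]: print('cas face',world(s,o[0]+a/6,o[1]+b/6).round(4))
quad('casbottom?',[(105,229),(182,229),(208,463),(80,463)],o,6,.24)
o=(95,105)
quad('lid',[(8,35),(738,38),(742,645),(120,642)],o,3.5,.09)
quad('bar',[(127,165),(530,157),(530,205),(130,202)],o,3.5,.126)
print(world(s,95+330/3.5,105+182/3.5))
E
python3 m3.py
```

```text
block [0.5989 0.2077 0.064 ] edges [49.7 89.8 46.3 89.3] yaw x 0.06 y 0.05
slot [0.5988 0.2091 0.064 ] edges [17.2 62.2 15.6 62.2] yaw x 0.057 y 0.045
mouth [0.5973 0.206  0.07  ] edges [24.9 75.5 23.1 75.5] yaw x 0.046 y 0.045
cas face [0.5567 0.17   0.1859]
cas face [0.5569 0.1704 0.2299]
cas face [0.5571 0.1702 0.2594]
casbottom? [0.5537 0.1699 0.24  ] edges [ 6.3 20.5 10.9 20.5] yaw x 0.048 y 0.045
lid [0.6234 0.0595 0.09  ] edges [192.  184.2 193.7 183.5] yaw x 0.032 y 0.04
bar [0.5638 0.0567 0.126 ] edges [96.9 11.7 96.9  9.1] yaw x -0.036 y 0.051
[0.56399168 0.05714378 0.12604801]
```

```bash
python3 -c "
from h import *
plan([.598,.206,.175],.047)"
python3 -m handwheel '[0.8,2,2,0,0,0,0, 1.4,5,3.8,0,0,0,0, 1.4,7.4,3.8,0,0,0,0, 1.4,7.4,3.8,0,0,0,0, 1.4,7.4,3.8,0,0,0,0, 1.4,7.4,3.8,0,0,0,0]'; python3 -c "
from h import *
plan([.598,.206,.175],.047)
snap('wrist','w8')
plan([.598,.206,.175],.047)
snap('top','t8');snap('side','s8')
plan([.598,.206,.175],.047)
crop('w8',270,110,400,235,6,'w8a')
crop('t8',205,140,285,215,8,'t8a');crop('s8',270,90,390,190,6.5,'s8a')"
```

```text
row [1.56 7.35 3.8 ] [-0.001 -0.002 -0.003] yaw now 0.0451 pos [0.5843 0.1672 0.2485] tilt [-0.0029  0.0009] t 5.1833 F [-0.2 -0.9 -0.7] gap 0.10168379223314647
t: 5.68
tcp_pos: [0.5969, 0.201, 0.1774]
tool_rot: [0.707, 0.014, -0.014, -0.707]
force: [0.6, -0.8, -1.3]
finger_gap: 0.102
row [0.13 0.24 0.5 ] [ 0.    -0.008 -0.   ] yaw now 0.0392 pos [0.5969 0.201  0.1774] tilt [-0.0002 -0.0004] t 5.6833 F [ 0.6 -0.8 -1.3] gap 0.10220641785618215
row [0.06 0.34 0.48] [ 0.    -0.008  0.002] yaw now 0.0391 pos [0.5976 0.2011 0.1784] tilt [0.0019 0.    ] t 5.7333 F [-0.7 -0.7 -1.3] gap 0.10066493609899499
row [0.04 0.4  0.46] [-0.    -0.008  0.003] yaw now 0.0392 pos [0.5978 0.2014 0.179 ] tilt [0.0032 0.0004] t 5.8333 F [ 0.   0.2 -1.7] gap 0.10292343726552787
```

View pics/w8a.png

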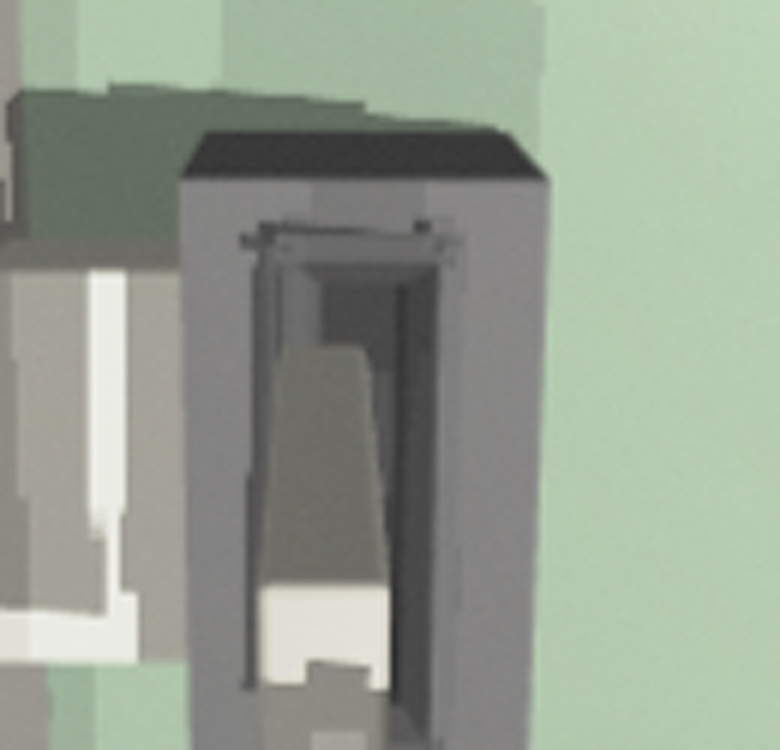

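View pics/s8a.png

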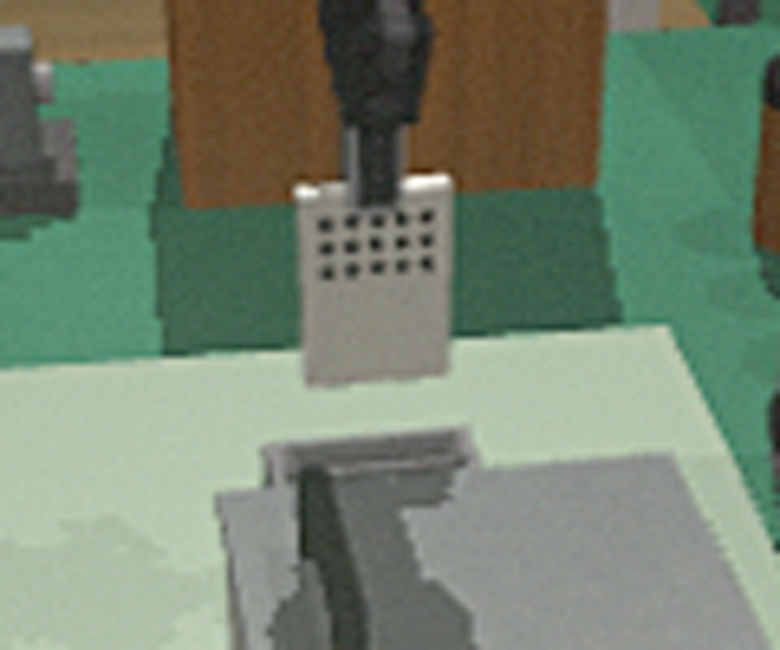

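```bash
cat > m4.py <<'E'
from h import *
s=pickle.load(open('w8.pkl','rb'))
f=lambda a,b,z: atz(s,270+(a+.5)/6-.5,110+(b+.5)/6-.5,z).round(4)
print('cas bottom front',f(282,347,.106),f(368,347,.106))
print('cas front face depth',[world(s,270+325/6,110+r/6).round(4) for r in (360,450,560)])
for r,l,q in [(180,180,548),(400,185,541),(700,189,532)]: print('block',r,(f(l,r,.064)+f(q,r,.064))/2, f(l,r,.064)-f(q,r,.064))
print('slot',f(322,275,.064),f(402,275,.064),'mouth',f(285,258,.07),f(437,258,.07))
E
python3 m4.py
```

```text
cas bottom front [0.5685 0.1961 0.106 ] [0.5681 0.206  0.106 ]
cas front face depth [array([0.568 , 0.2013, 0.1152]), array([0.568 , 0.2013, 0.1531]), array([0.568 , 0.2012, 0.185 ])]
block 180 [0.5543  0.20575 0.064  ] [ 0.002  -0.0493  0.    ]
block 400 [0.5846 0.207  0.064 ] [ 0.002  -0.0494  0.    ]
block 700 [0.62945 0.20865 0.064  ] [ 0.0021 -0.0499  0.    ]
slot [0.5674 0.2006 0.064 ] [0.5669 0.2115 0.064 ] mouth [0.5642 0.1956 0.07  ] [0.5634 0.2157 0.07  ]
```

View pics/t8a.png

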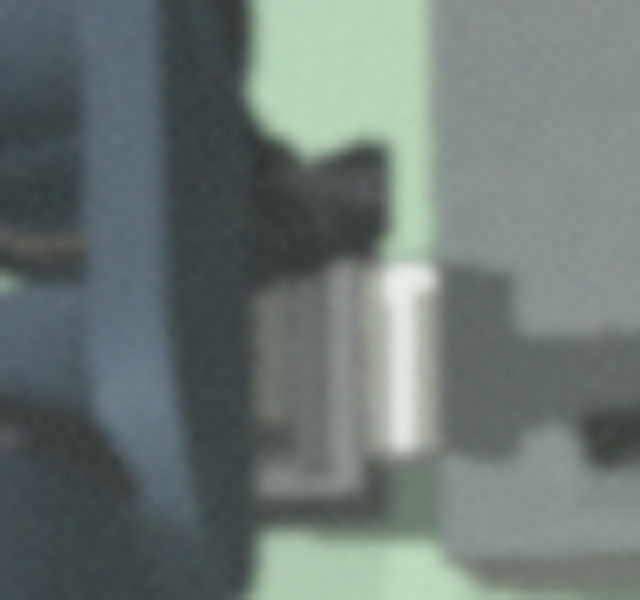

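```bash
python3 -m handwheel '[0,0,0.48,0,0,0,0, 0,1,0.48,0,0,0,0, 0,2.5,0.48,0,0,0,0, 0,2.5,0.48,0,0,0,0, 0,2.5,0.48,0,0,0,0]'; python3 -c "
from h import *
plan([.5975,.2062,.092],.04)
snap('wrist','w9')
plan([.5975,.2062,.092],.04)
crop('w9',270,110,400,235,6,'w9a')"
```

```text
t: 6.25
tcp_pos: [0.5956, 0.2068, 0.1513]
tool_rot: [0.707, 0.013, -0.015, -0.707]
force: [-0.2, 0.2, -0.5]
finger_gap: 0.101
row [ 0.2   5.93 -0.06] [ 0.     0.    -0.002] yaw now 0.0404 pos [0.5956 0.2068 0.1513] tilt [-0.0023 -0.0004] t 6.25 F [-0.2  0.2 -0.5] gap 0.10064977740225094
row [ 0.12  6.01 -0.07] [ 0.     0.    -0.001] yaw now 0.0403 pos [0.5963 0.2068 0.1521] tilt [-0.0005 -0.0001] t 6.3 F [ 1.1 -0.  -0.5] gap 0.09723771948974354
```

View pics/w9a.png

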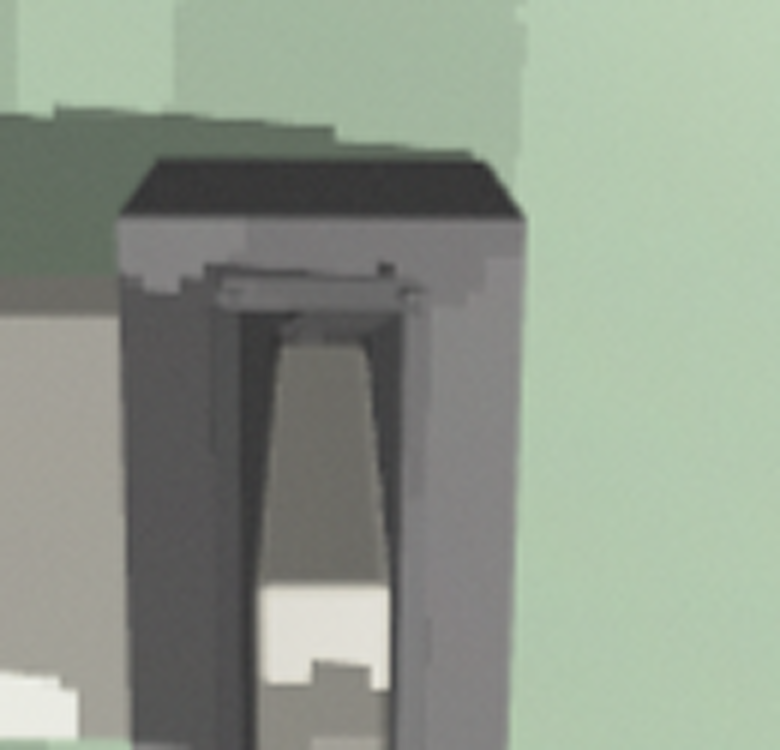

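Seen from above, the cassette (278–367) is centred in the mouth (240–402). I'll lower it in.

```bash
python3 -m handwheel '[0.1,0.7,-0.05,0,0,0,0, 0.1,1.4,-0.05,0,0,0,0, 0.1,2.1,-0.05,0,0,0,0, 0.1,2.7,-0.05,0,0,0,0, 0.1,2.7,-0.05,0,0,0,0]'; python3 -c "
from h import *
plan([.5973,.2062,.092],.04)
snap('wrist','w10')
plan([.5973,.2062,.092],.04)
crop('w10',270,110,400,235,6,'w10a')"
```

```text
t: 6.72
tcp_pos: [0.5969, 0.2062, 0.1235]
tool_rot: [0.707, 0.013, -0.015, -0.707]
force: [0.4, -0.8, -1.9]
finger_gap: 0.1
row [0.05 3.15 0.  ] [ 0.     0.    -0.002] yaw now 0.0401 pos [0.5969 0.2062 0.1235] tilt [-0.002  -0.0003] t 6.7167 F [ 0.4 -0.8 -1.9] gap 0.09974304480651196
row [ 0.02  3.22 -0.  ] [ 0.     0.    -0.001] yaw now 0.0401 pos [0.5972 0.2062 0.1242] tilt [-0.0014 -0.0003] t 6.7667 F [ 0.6 -0.1 -1.3] gap 0.0978987393859039
```

View pics/w10a.png

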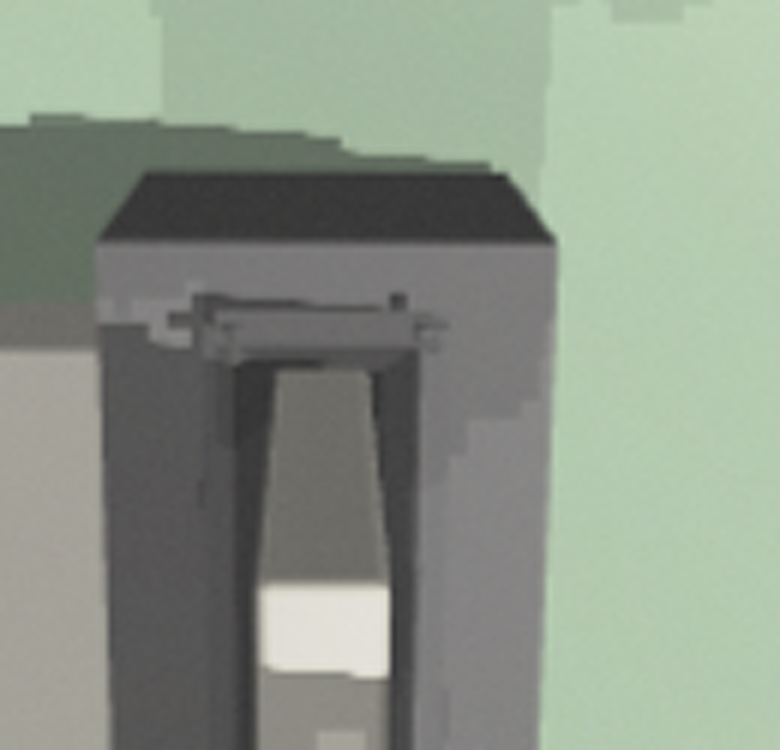

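It's entering with no resistance, so I'll continue down.

```bash
python3 -m handwheel '[0,0.6,0,0,0,0,0, 0,1.2,0,0,0,0,0, 0,1.8,0,0,0,0,0, 0,2.4,0,0,0,0,0, 0,2.8,0,0,0,0,0, 0,2.8,0,0,0,0,0]'; python3 -c "
from h import *
plan([.5973,.2062,.092],.04)"
```

```text
t: 7.27
tcp_pos: [0.5971, 0.2062, 0.096]
tool_rot: [0.707, 0.014, -0.015, -0.707]
force: [0.5, -0.1, -1.7]
finger_gap: 0.101
row [ 0.02  0.4  -0.  ] [ 0.     0.    -0.001] yaw now 0.0402 pos [0.5971 0.2062 0.096 ] tilt [-0.0014 -0.0002] t 7.2667 F [ 0.5 -0.1 -1.7] gap 0.1009493108672839
```

```bash
python3 -m handwheel '[0,0.2,0,0,0,0,0, 0,0.35,0,0,0,0,0, 0,0.5,0,0,0,0,0, 0,0.5,0,0,0,0,0]'; python3 -c "
from h import *
plan([.5973,.2062,.092],.04);snap('side','s11');crop('s11',270,90,390,190,6.5,'s11a');plan([.5973,.2062,.092],.04)"
```

```text
t: 7.6
tcp_pos: [0.5973, 0.2063, 0.0921]
tool_rot: [0.707, 0.014, -0.014, -0.707]
force: [-0.3, -0.0, -0.3]
finger_gap: 0.099
row [-0.    0.01 -0.01] [ 0.  0. -0.] yaw now 0.0402 pos [0.5973 0.2063 0.0921] tilt [-0.0004 -0.0001] t 7.6 F [-0.3 -0.  -0.3] gap 0.09910679390251537
row [-0.01  0.02 -0.01] [ 0.  0. -0.] yaw now 0.0402 pos [0.5974 0.2063 0.0922] tilt [-0.0003 -0.    ] t 7.65 F [ 0.4  0.5 -0.2] gap 0.10043785743092962
```

View pics/s11a.png

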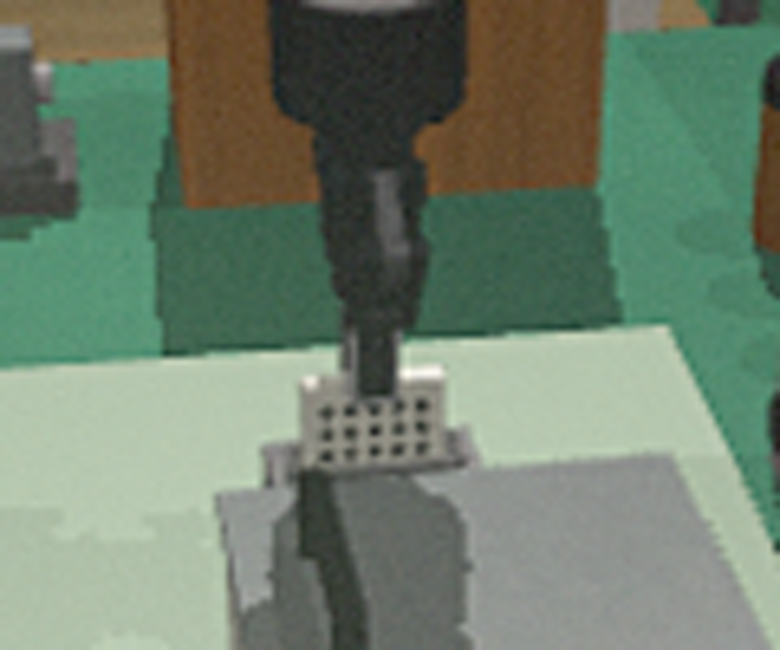

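```bash
python3 -m handwheel '[0,0.15,0,0,0,0,0, 0,0.15,0,0,0,0,0]'; python3 -m handwheel '[0,0.1,0,0,0,0,0, 0,0.1,0,0,0,0,0]'
```

```text
t: 7.82
tcp_pos: [0.5979, 0.2064, 0.0914]
tool_rot: [-0.707, -0.015, 0.014, 0.707]
force: [-0.3, 0.3, 2.1]
finger_gap: 0.096
t: 7.98
tcp_pos: [0.598, 0.2065, 0.0914]
tool_rot: [-0.707, -0.015, 0.014, 0.707]
force: [-2.1, -0.0, 6.1]
finger_gap: 0.1
```

It has bottomed, with the force rising at constant z. Now I'll release it.

```bash
python3 -m handwheel '[0,0,0,0,0,0,4, 0,0,0,0,0,0,4, 0,0,0,0,0,0,4, 0,0,0,0,0,0,4, 0,-1,0,0,0,0,4, 0,-3,0,0,0,0,4, 0,-6,0,0,0,0,4, 0,-9,0,0,0,0,4, 0,-9,0,0,0,0,4, 0,-9,0,0,0,0,4]'; python3 -c "
from h import *
snap('wrist','w12');snap('side','s12');crop('s12',270,90,390,190,6.5,'s12a');plan([.563,.056,.2],1.6)"
```

```text
t: 8.82
tcp_pos: [0.5991, 0.2066, 0.1827]
tool_rot: [-0.707, -0.016, 0.012, 0.707]
force: [-1.2, -0.6, -0.2]
finger_gap: 0.467
row [ -3.99  -2.04 -14.87] [-1.00e-03 -1.56e+00 -1.00e-03] yaw now 0.0402 pos [0.5969 0.2062 0.1795] tilt [-0.001  -0.0002] t 8.9167 F [-0.7 -0.5 -0.4] gap 0.4669215420263657
```

View pics/s12a.png

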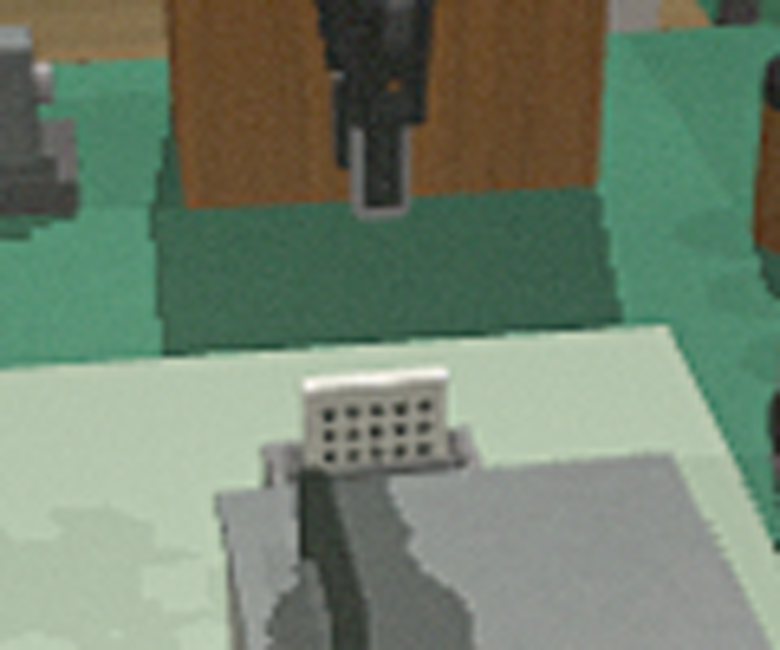

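View pics/w12.png

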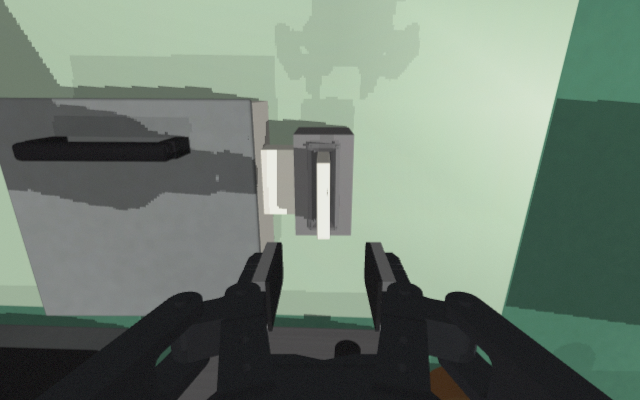

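```bash
python3 - <<'E'
from h import *
s=pickle.load(open('w12.pkl','rb'))
for p in [(323,170),(323,200),(323,225),(100,148),(60,150),(150,150),(100,250)]: print(p,world(s,*p).round(4))
crop('w12',285,115,365,250,5.5,'w12a')
crop('w12',0,90,275,320,2.9,'w12b')
print(manip.sense()['q'].round(3))
E
```

```text
(323, 170) [0.5745 0.2064 0.1036]
(323, 200) [0.597  0.2073 0.104 ]
(323, 225) [0.6166 0.2081 0.1047]
(100, 148) [0.5611 0.0638 0.1251]
(60, 150) [0.5634 0.0381 0.1251]
(150, 150) [0.5609 0.0957 0.1256]
(100, 250) [0.6531 0.0248 0.0892]
[ 0.156  0.589  1.46  -0.     1.094 -1.455]
```

View pics/w12a.png

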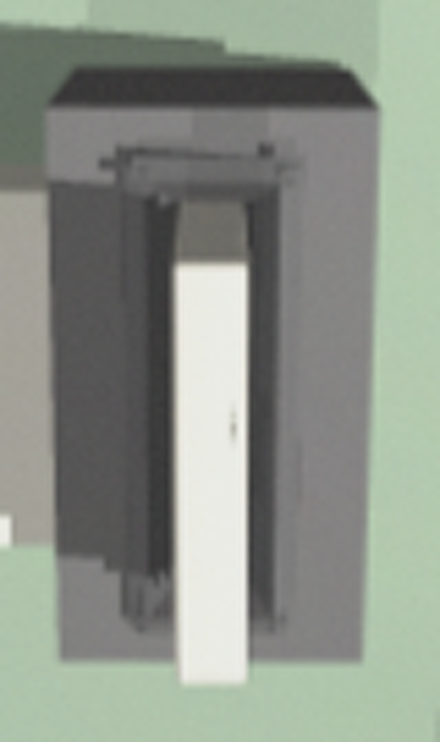

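View pics/w12b.png

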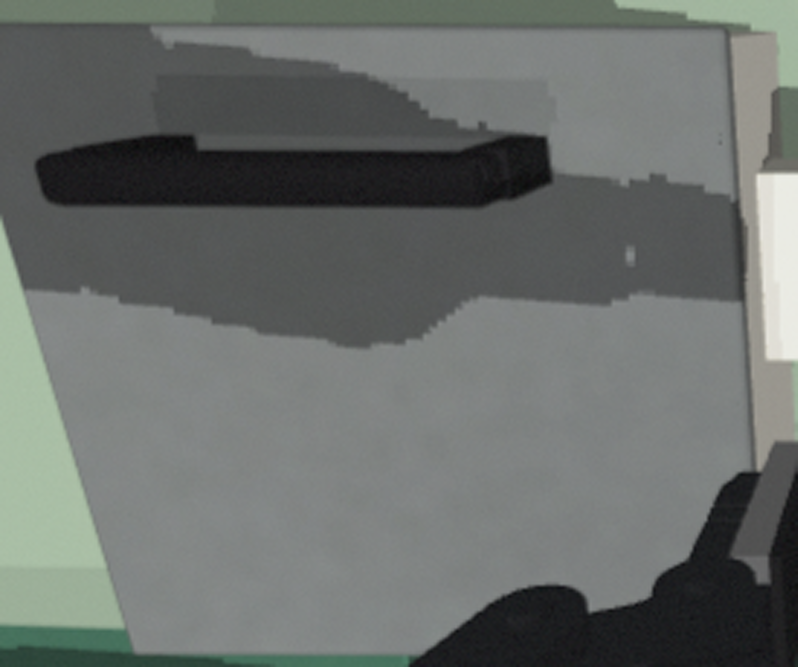

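The cassette is home: its top is at 0.104 and it is centred in the slot. Now for the handle at about (0.564, 0.056). Joint 6's range means I have to turn to yaw −1.53.

```bash
python3 -c "
from h import *
plan([.564,.056,.2],-1.531)"
python3 -m handwheel '[-1,-2,-3,0,0.12,0,5, -2,-2,-7,0,0.24,0,5, -3,-2,-11,0,0.36,0,5, -3.9,-2,-14.9,0,0.49,0,5, -3.9,-2,-14.9,0,0.61,0,5, -3.9,-2,-14.9,0,0.73,0,5, -3.9,-2,-14.9,0,0.86,0,5, -3.9,-2,-14.9,0,0.98,0,5, -3.9,-2,-14.9,0,1.1,0,5, -3.9,-2,-14.9,0,1.22,0,5]'
python3 -c "
from h import *
plan([.564,.056,.2],-1.531)"
```

```text
row [ -3.89  -2.04 -14.88] [ 1.000e-03  1.571e+00 -1.000e-03] yaw now 0.0402 pos [0.5969 0.2062 0.1795] tilt [-0.001  -0.0002] t 8.9167 F [-0.7 -0.5 -0.4] gap 0.4669215420263657
t: 9.75
tcp_pos: [0.5633, 0.0558, 0.198]
tool_rot: [0.587, -0.396, 0.394, -0.586]
force: [0.7, -0.2, 0.9]
finger_gap: 0.585
row [ 0.01 -0.2   0.07] [ 0.004  0.345 -0.001] yaw now -1.1861 pos [0.5633 0.0558 0.198 ] tilt [-0.004   0.0004] t 9.75 F [ 0.7 -0.2  0.9] gap 0.5847847709746344
```

```bash
python3 -m handwheel '[0,0,0.05,0,0.12,0,5, 0,0,0.05,0,0.24,0,5, 0,0,0.05,0,0.345,0,5, 0,0,0.05,0,0.345,0,5, 0,0,0.05,0,0.345,0,5]'
python3 -c "
from h import *
plan([.564,.056,.2],-1.531)
snap('wrist','w13');snap('side','s13')
plan([.564,.056,.118],-1.531)"
```

```text
t: 10.17
tcp_pos: [0.5641, 0.0561, 0.1984]
tool_rot: [0.513, -0.489, 0.487, -0.511]
force: [0.2, 0.1, 1.0]
finger_gap: 0.588
row [ 0.01 -0.16 -0.01] [ 0.003  0.009 -0.   ] yaw now -1.5222 pos [0.5641 0.0561 0.1984] tilt [-0.0029  0.0003] t 10.1667 F [0.2 0.1 1. ] gap 0.5879909489892718
row [ 0.01  8.09 -0.03] [ 0.002  0.008 -0.   ] yaw now -1.5227 pos [0.5644 0.0561 0.1989] tilt [-0.0018  0.0002] t 10.2667 F [-0.4  1.1  0.4] gap 0.5811189569991257
```

View pics/w13.png

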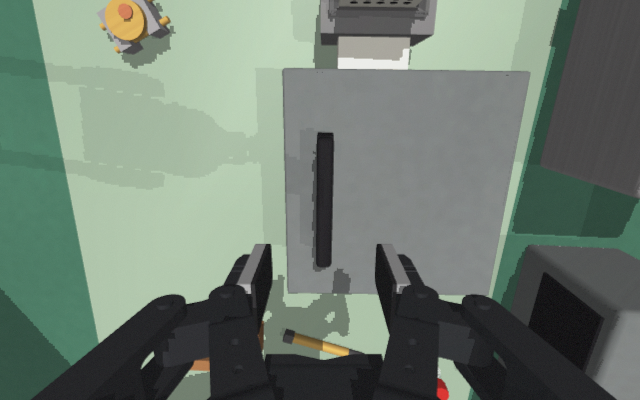

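View pics/s13.png

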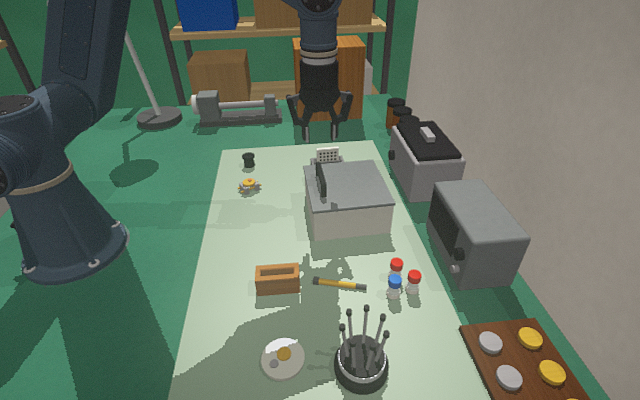

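The bar sits at column 325, midway between the fingers at 324. Descending.

```bash
python3 -m handwheel '[0,3,0,0,0.008,0,5, 0,6,0,0,0.008,0,5, 0,8,0,0,0.008,0,5, 0,8,0,0,0.008,0,5, 0,8,0,0,0.008,0,5]' 80
python3 -c "
from h import *
plan([.564,.056,.118],-1.531)
snap('wrist','w14');crop('w14',200,100,450,290,3,'w14a')
plan([.564,.056,.118],-1.531)"
```

```text
t: 10.68
tcp_pos: [0.5642, 0.0561, 0.1188]
tool_rot: [0.51, -0.491, 0.489, -0.509]
force: [-0.1, 0.0, -0.2]
finger_gap: 0.586
row [ 0.01  0.08 -0.02] [ 0.003 -0.001 -0.   ] yaw now -1.5318 pos [0.5642 0.0561 0.1188] tilt [-0.003   0.0002] t 10.6833 F [-0.1  0.  -0.2] gap 0.5855797170586757
row [-0.    0.21 -0.14] [-0.    -0.001  0.   ] yaw now -1.532 pos [0.5654 0.0561 0.1201] tilt [ 0.0003 -0.    ] t 10.7333 F [ 0.2 -0.6  0.5] gap 0.5846163530739883
```

View pics/w14a.png

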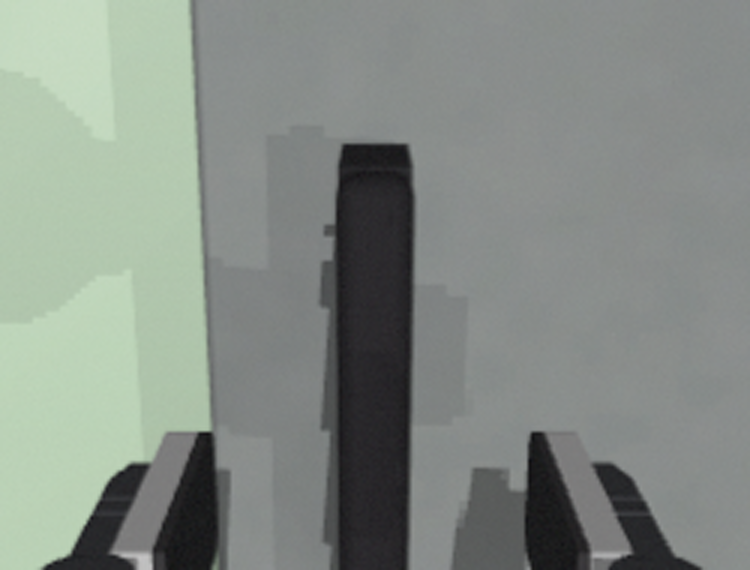

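Centred. Closing.

```bash
python3 -m handwheel '[0,0.15,-0.05,0,0,0,5, 0,0.15,-0.05,0,0,0,3, 0,0.15,-0.05,0,0,0,2, 0,0.15,-0.05,0,0,0,0, 0,0.15,-0.05,0,0,0,0, 0,0.15,-0.05,0,0,0,0, 0,0.15,-0.05,0,0,0,0, 0,0.15,-0.05,0,0,0,0, 0,0.15,-0.05,0,0,0,0, 0,0.15,-0.05,0,0,0,0]' 80
python3 -c "
from h import *
snap('wrist','w15')
plan([.564,.056,.118],-1.531)"
```

```text
t: 11.57
tcp_pos: [0.5645, 0.056, 0.1193]
tool_rot: [-0.509, 0.49, -0.491, 0.51]
force: [-1.8, 0.2, 5.9]
finger_gap: 0.067
row [ 0.    0.13 -0.05] [-0.001 -0.002  0.   ] yaw now -1.5325 pos [0.5645 0.056  0.1193] tilt [ 0.0005 -0.0002] t 11.6167 F [-1.8  0.8  5.5] gap 0.06626117961145853
```

View pics/w15.png

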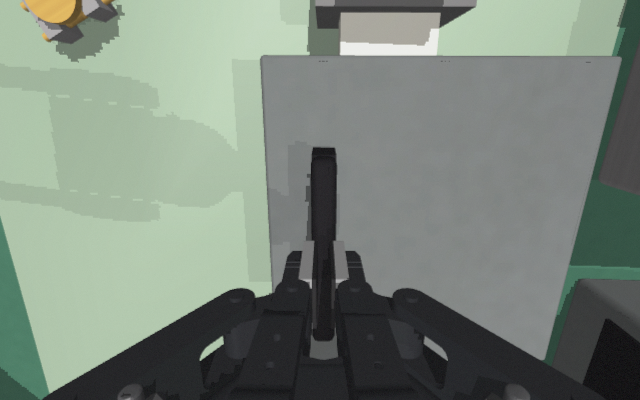

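```bash
python3 -c "
from h import *
crop('w15',260,140,390,370,3.4,'w15a'); s=snap('side','s15'); crop('s15',280,90,400,220,5,'s15a')"
```

```text
(no output)
```

View pics/w15a.png

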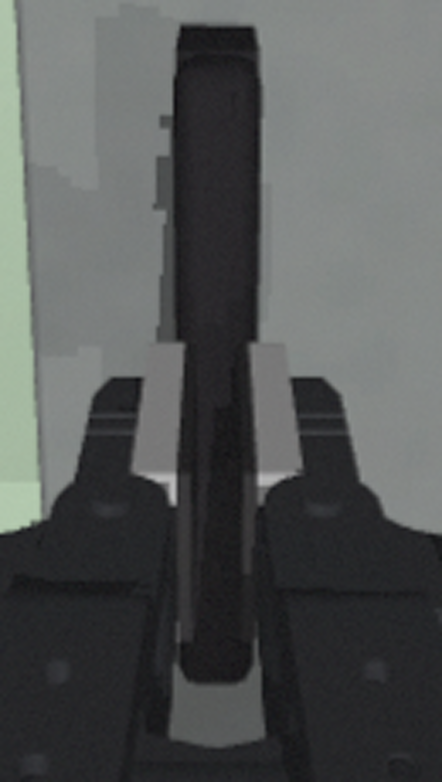

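View pics/s15a.png

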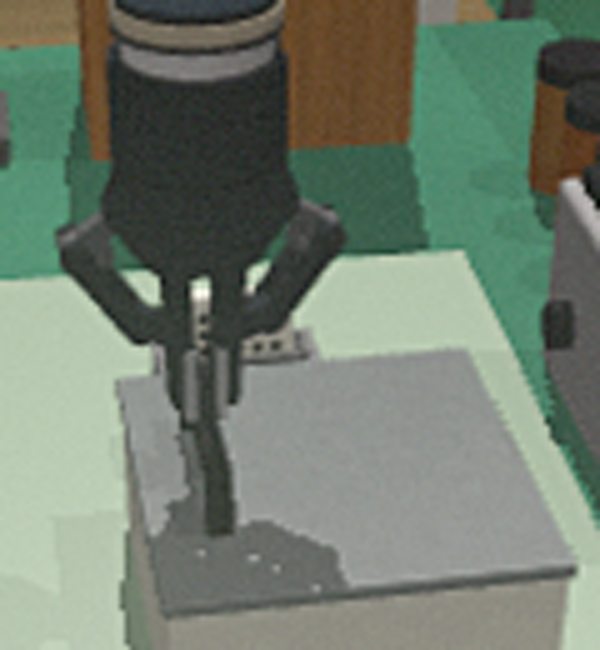

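The bar is firmly between the pads. I'll break the seal in small steps along the lid's arc.

```bash
python3 -m handwheel '[0,-0.07,0.02,-0.005,0,0,0, 0,-0.145,0.04,-0.01,0,0,0, 0,-0.22,0.06,-0.015,0,0,0, 0,-0.29,0.08,-0.02,0,0,0, 0,-0.36,0.1,-0.025,0,0,0, 0,-0.43,0.12,-0.03,0,0,0, 0,-0.43,0.12,-0.03,0,0,0]' 80
python3 -c "
from h import *
plan([.564,.056,.118],-1.531)"
```

```text
t: 12.25
tcp_pos: [0.5667, 0.0561, 0.1232]
tool_rot: [0.517, -0.497, 0.483, -0.502]
force: [0.1, -0.2, 0.4]
finger_gap: -0.001
row [ 0.    0.53 -0.26] [ 0.029 -0.002 -0.   ] yaw now -1.5328 pos [0.5667 0.0561 0.1232] tilt [-0.0288 -0.0011] t 12.25 F [ 0.1 -0.2  0.4] gap -0.0007926011594826053
```

The gap is 0 and the force is 0, so the grip slipped off. I'll look.

```bash
python3 -c "
from h import *
s=snap('wrist','w16');crop('w16',240,130,410,370,2.5,'w16a'); snap('side','s16'); crop('s16',280,90,400,220,5,'s16a')
for p in [(323,170),(323,200),(323,220),(323,300),(323,330),(400,150)]: print(p,world(s,*p).round(4))
"
```

```text
(323, 170) [0.5651 0.1004 0.1256]
(323, 200) [0.5656 0.0855 0.1247]
(323, 220) [0.566  0.0758 0.1258]
(323, 300) [0.5678 0.0584 0.1648]
(323, 330) [0.5685 0.0121 0.126 ]
(400, 150) [0.6069 0.1056 0.0899]
```

View pics/w16a.png

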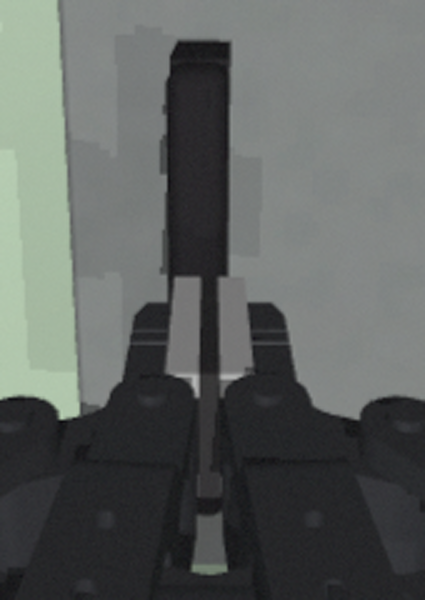

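View pics/s16a.png

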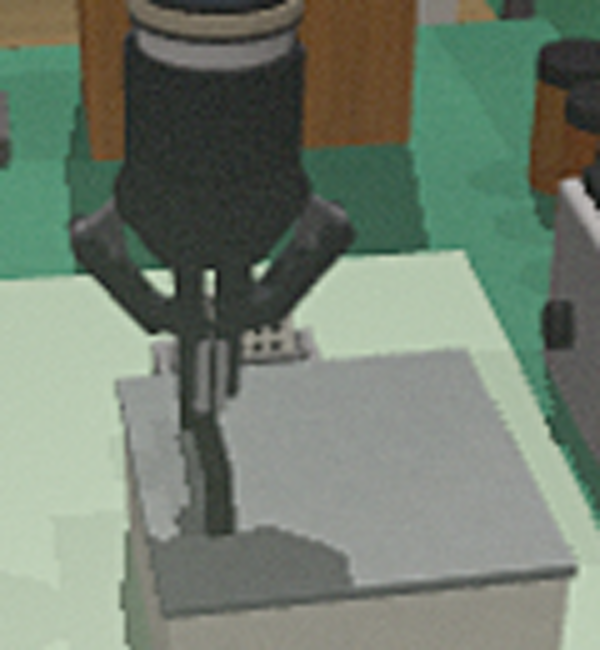

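```bash
python3 -c "
from h import *
for t in ['w16','w15']:
  s=pickle.load(open(t+'.pkl','rb'))
  for p in [(313,238),(313,243),(313,248),(313,260),(313,275),(313,285),(333,245),(323,260),(323,310),(304,245),(304,260),(305,270),(341,260)]: print(t,p,world(s,*p).round(4), s['frame'][p[1],p[0]])
"
```

```text
w16 (313, 238) [0.5615 0.0658 0.1252] [39 38 42]
w16 (313, 243) [0.562  0.0676 0.1347] [119 119 118]
w16 (313, 248) [0.5623 0.0676 0.1398] [119 118 118]
w16 (313, 260) [0.5629 0.0671 0.1498] [120 118 118]
w16 (313, 275) [0.5636 0.068  0.163 ] [119 118 118]
w16 (313, 285) [0.5641 0.0684 0.1705] [34 37 37]
w16 (333, 245) [0.5712 0.0679 0.1363] [119 119 118]
w16 (323, 260) [0.5671 0.068  0.151 ] [32 30 33]
w16 (323, 310) [0.568  0.0549 0.1661] [54 53 54]
w16 (304, 245) [0.5544 0.0443 0.0897] [117 122 120]
w16 (304, 260) [0.5586 0.0634 0.1434] [36 36 38]
w16 (305, 270) [0.5598 0.0637 0.1525] [37 37 39]
w16 (341, 260) [0.5749 0.0642 0.1432] [38 38 41]
w15 (313, 238) [0.5592 0.0675 0.1251] [31 29 34]
w15 (313, 243) [0.5594 0.0677 0.131 ] [109 108 109]
w15 (313, 248) [0.5595 0.0676 0.1359] [108 108 108]
w15 (313, 260) [0.5598 0.0673 0.1465] [52 51 53]
w15 (313, 275) [0.5602 0.0673 0.1583] [33 33 34]
w15 (313, 285) [0.5603 0.0651 0.1615] [59 58 59]
w15 (333, 245) [0.5687 0.0671 0.1312] [77 75 77]
w15 (323, 260) [0.5644 0.0561 0.1255] [27 24 28]
w15 (323, 310) [0.5615 0.133  0.2669] [28 29 28]
w15 (304, 245) [0.5553 0.067  0.1321] [119 119 118]
w15 (304, 260) [0.5562 0.0684 0.1486] [120 120 118]
w15 (305, 270) [0.5569 0.0673 0.1547] [121 120 120]
w15 (341, 260) [0.5715 0.0681 0.1471] [120 120 119]
```

The pads are shut just above the bar. Depth puts the pad tips at z≈0.13 with the TCP at 0.123, so the tips sit about 8 mm above the TCP rather than 17 mm ahead of it. The lid is still shut. I'll back off, reopen and go about 2.3 cm deeper.

```bash
python3 -m handwheel '[0,-1.5,-0.2,0.029,0,0,0, 0,-2,-0.25,0.029,0,0,2, 0,-2,-0.25,0.029,0,0,4, 0,-2,-0.25,0.029,0,0,4, 0,-2,-0.25,0.029,0,0,4, 0,-2,-0.25,0.029,0,0,4, 0,-2,-0.25,0.029,0,0,4, 0,-2,-0.25,0.029,0,0,4]' 80
python3 -c "
from h import *
s=snap('wrist','w17');crop('w17',200,100,450,330,2.6,'w17a')
plan([.565,.056,.096],-1.531)"
```

```text
t: 13.02
tcp_pos: [0.5637, 0.056, 0.1421]
tool_rot: [0.51, -0.491, 0.49, -0.509]
force: [-0.8, -0.4, 0.1]
finger_gap: 0.469
row [0.01 4.62 0.14] [ 0.002 -0.002 -0.   ] yaw now -1.5329 pos [0.5637 0.056  0.1422] tilt [-0.0017  0.    ] t 13.0667 F [-0.3  0.3 -0.7] gap 0.46815524911522466
```

View pics/w17a.png

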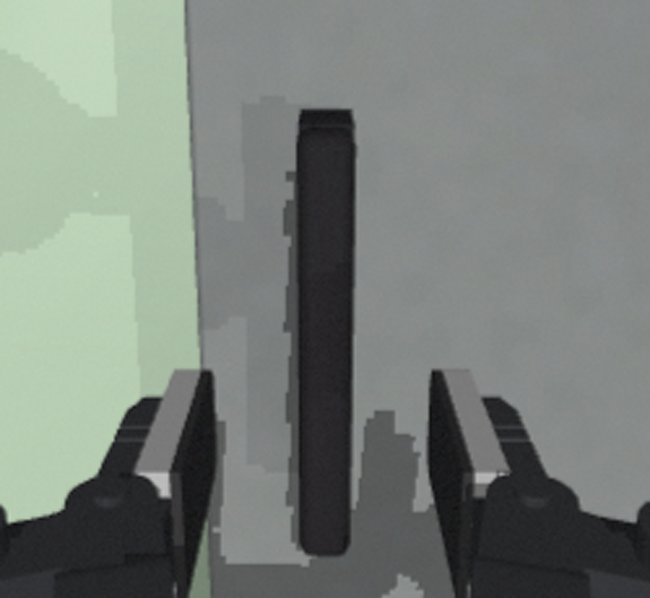

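```bash
python3 -m handwheel '[0,2,0.1,0,0,0,4, 0,3,0.1,0,0,0,4, 0,4,0.1,0,0,0,4, 0,4.4,0.1,0,0,0,4, 0,4.4,0.1,0,0,0,4]' 80
python3 -c "
from h import *
s=snap('wrist','w18');crop('w18',200,100,450,330,2.6,'w18a');snap('side','s18'); crop('s18',280,90,400,220,5,'s18a')
plan([.565,.056,.096],-1.531)
for p in [(275,243),(275,250),(275,260),(365,250),(370,260)]: print(p,world(s,*p).round(4), s['frame'][p[1],p[0]])"
```

```text
t: 13.48
tcp_pos: [0.5638, 0.0561, 0.0972]
tool_rot: [0.51, -0.492, 0.489, -0.508]
force: [-0.8, -0.3, -0.0]
finger_gap: 0.468
row [0.01 0.25 0.02] [ 0.001 -0.002 -0.   ] yaw now -1.5328 pos [0.5648 0.0561 0.0985] tilt [-0.0012 -0.    ] t 13.5833 F [-0.2 -0.1  0.4] gap 0.46828034499306265
(275, 243) [0.541  0.0667 0.108 ] [124 124 124]
(275, 250) [0.5422 0.0672 0.1162] [51 51 51]
(275, 260) [0.5434 0.067  0.1247] [30 30 32]
(365, 250) [0.5838 0.0626 0.1036] [39 41 39]
(370, 260) [0.5835 0.0667 0.1211] [25 24 27]
```

View pics/w18a.png

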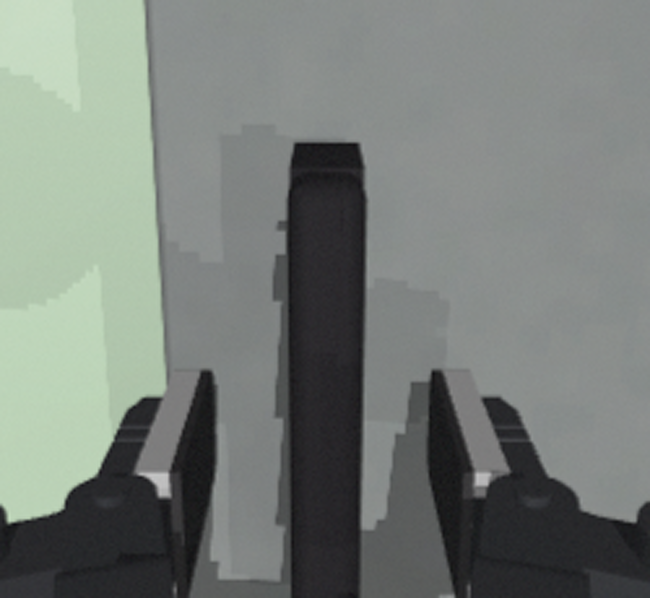

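View pics/s18a.png

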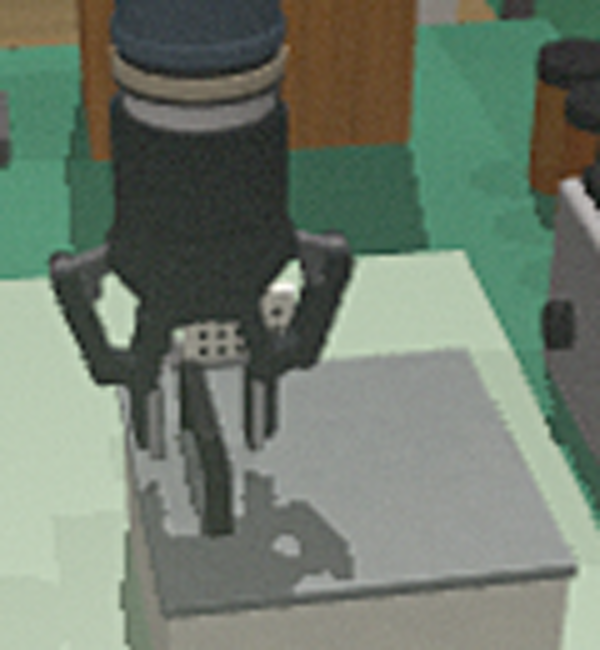

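The tips are now at z≈0.106, straddling the bar (0.114–0.126) and clear of the lid. Closing.

```bash
python3 -m handwheel '[0,0,0,0,0,0,2, 0,0,0,0,0,0,1, 0,0,0,0,0,0,0, 0,0,0,0,0,0,0, 0,0,0,0,0,0,0, 0,0,0,0,0,0,0, 0,0,0,0,0,0,0, 0,0,0,0,0,0,0]' 80
python3 -c "
from h import *
s=snap('wrist','w19');crop('w19',200,100,450,330,2.6,'w19a')
plan([.565,.056,.096],-1.531)"
```

```text
t: 14.25
tcp_pos: [0.5644, 0.056, 0.0994]
tool_rot: [0.51, -0.491, 0.49, -0.509]
force: [-2.5, -0.6, 6.5]
finger_gap: 0.119
row [0.   0.34 0.06] [ 0.001 -0.002  0.   ] yaw now -1.5328 pos [0.5644 0.056  0.0994] tilt [-0.0012 -0.0002] t 14.3 F [-3.3  0.   6.2] gap 0.11792129265119078
```

View pics/w19a.png

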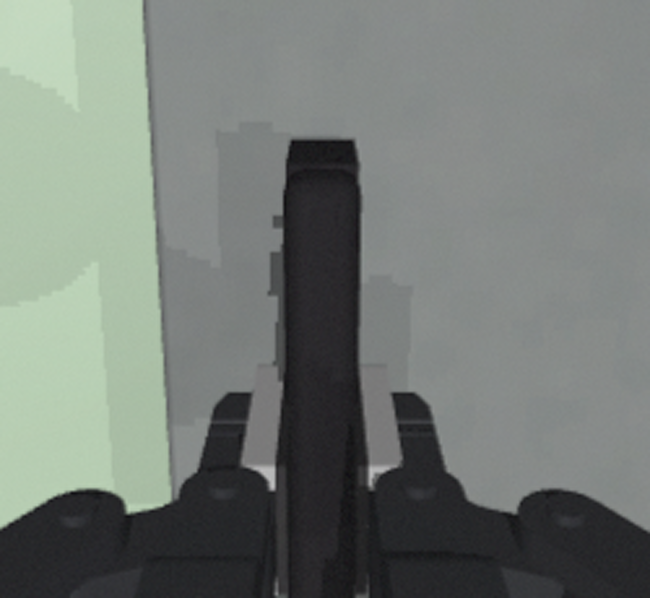

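The opening now reads 10 mm, the same bias as on the cassette, so this is a proper full-depth grip. Lifting along the arc.

```bash
python3 -m handwheel '[0,-0.07,0.01,-0.005,0,0,0, 0,-0.145,0.02,-0.01,0,0,0, 0,-0.22,0.03,-0.015,0,0,0, 0,-0.29,0.04,-0.02,0,0,0, 0,-0.36,0.05,-0.025,0,0,0, 0,-0.43,0.06,-0.03,0,0,0, 0,-0.43,0.06,-0.03,0,0,0]' 80
python3 -c "
from h import *
plan([.564,.056,.118],-1.531)"
```

```text
t: 14.88
tcp_pos: [0.564, 0.0561, 0.1003]
tool_rot: [0.518, -0.499, 0.482, -0.5]
force: [-0.1, -1.5, -25.1]
finger_gap: 0.12
row [ 0.01 -1.76 -0.07] [ 0.035 -0.002 -0.   ] yaw now -1.5328 pos [0.564  0.0561 0.1003] tilt [-0.0352 -0.001 ] t 14.8833 F [ -0.1  -1.5 -25.1] gap 0.12017081872206753
```

```bash
python3 -m handwheel '[0,0,0,0,0,0,0, 0,0,0,0,0,0,0]' 80
python3 -c "
from h import *
plan([.564,.056,.118],-1.531)"
```

```text
t: 15.05
tcp_pos: [0.564, 0.056, 0.1004]
tool_rot: [0.518, -0.499, 0.482, -0.501]
force: [1.6, -2.0, -27.9]
finger_gap: 0.115
row [ 0.   -1.76 -0.06] [ 0.035 -0.002 -0.   ] yaw now -1.5328 pos [0.564  0.056  0.1004] tilt [-0.0347 -0.001 ] t 15.05 F [  1.6  -2.  -27.9] gap 0.11536613645180128
```

```bash
python3 -c "
from h import *
st=manip.sense();print(st['force'],st['ft_torque'],st['t'],st['tau'])
s=snap('side','s20');crop('s20',270,90,410,250,4.5,'s20a')
s=snap('wrist','w20')
for p in [(323,190),(323,170),(400,150),(450,130),(300,100),(500,150),(290,120)]: print(p,world(s,*p).round(4))"
```

```text
[  1.60234539  -2.04552097 -27.92550883] [-0.32383563 -0.77497132 -0.02978307] 15.05 [ 1.21088114e+00 -5.76242208e+01 -1.64889354e+01  2.90106330e-01
  1.20444752e+00 -4.60930041e-02]
(323, 190) [0.5633 0.0975 0.1261]
(323, 170) [0.563  0.1052 0.1246]
(400, 150) [0.5993 0.109  0.0893]
(450, 130) [0.622  0.1196 0.0894]
(300, 100) [0.5499 0.1305 0.0893]
(500, 150) [0.6472 0.1112 0.0896]
(290, 120) [0.5453 0.1212 0.0903]
```

View pics/s20a.png

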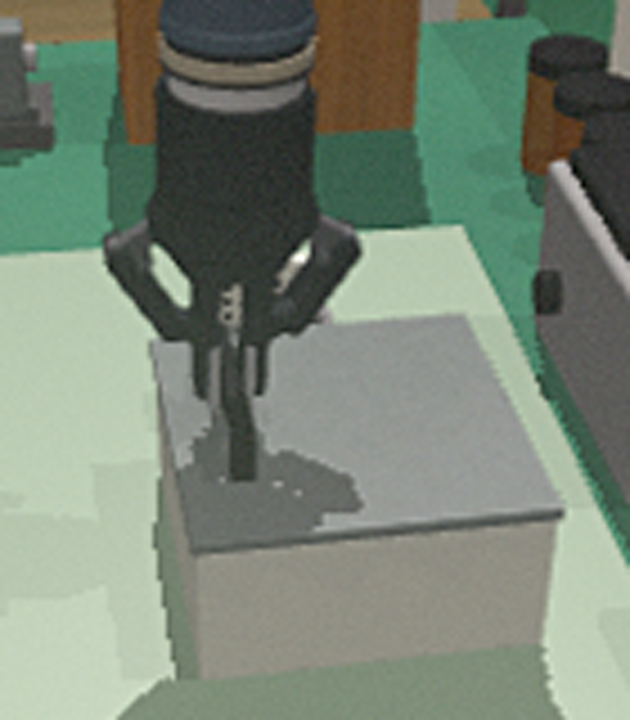

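View pics/w20.png

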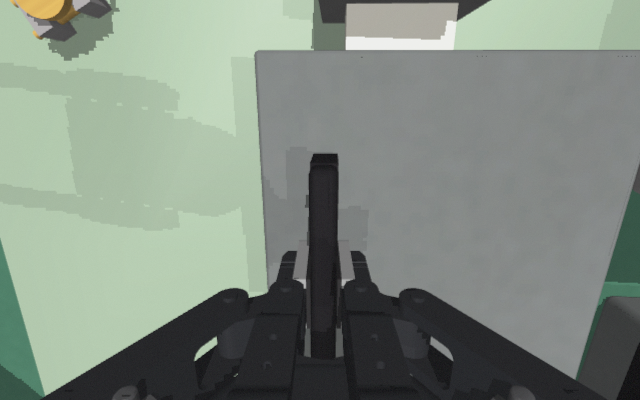

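```bash
python3 -m handwheel '[0,-0.05,0,0,0,0,0, 0,-0.1,0,0,0,0,0, 0,-0.1,0,0,0,0,0]' 100
python3 -c "
from h import *
plan([.564,.056,.118],-1.531);print(manip.sense()['ft_torque'])"
```

```text
t: 15.4
tcp_pos: [0.5654, 0.0561, 0.1049]
tool_rot: [0.517, -0.498, 0.483, -0.501]
force: [-2.2, -0.8, -3.0]
finger_gap: 0.114
row [ 0.   -1.3  -0.18] [ 0.031 -0.002  0.   ] yaw now -1.5327 pos [0.5654 0.0561 0.1049] tilt [-0.0314 -0.0013] t 15.4 F [-2.2 -0.8 -3. ] gap 0.11423997631666256
[-0.16440698  0.42938788 -0.04943452]
```

The seal broke, the bar is still gripped, and the lid is at roughly 0.04 rad. I'll continue to about 0.115 rad.

```bash
python3 -m handwheel '[0,-0.15,0.03,-0.01,0,0,0, 0,-0.3,0.05,-0.02,0,0,0, 0,-0.45,0.08,-0.03,0,0,0, 0,-0.6,0.1,-0.04,0,0,0, 0,-0.75,0.13,-0.05,0,0,0, 0,-0.9,0.15,-0.06,0,0,0, 0,-1.05,0.18,-0.07,0,0,0, 0,-1.2,0.2,-0.08,0,0,0, 0,-1.2,0.2,-0.08,0,0,0]' 100
python3 -c "
from h import *
plan([.564,.056,.118],-1.531);print(manip.sense()['ft_torque'])
s=snap('side','s21');crop('s21',270,90,410,250,4.5,'s21a')
s=snap('wrist','w21')
K=pickle.load(open('w20.pkl','rb'))
plan([.564,.056,.118],-1.531)"
```

```text
t: 16.15
tcp_pos: [0.5675, 0.0561, 0.1161]
tool_rot: [0.537, -0.517, 0.462, -0.48]
force: [-5.3, -2.1, -1.2]
finger_gap: 0.113
row [ 0.   -0.15 -0.37] [ 0.113 -0.002 -0.   ] yaw now -1.5327 pos [0.5675 0.0561 0.1161] tilt [-0.1126 -0.0044] t 16.15 F [-5.3 -2.1 -1.2] gap 0.11322641919437751
[-0.26708361  0.75395752 -0.03906252]
row [ 0.   -0.17 -0.37] [ 0.112 -0.002 -0.   ] yaw now -1.5327 pos [0.5674 0.0561 0.1159] tilt [-0.1121 -0.0044] t 16.25 F [-4.9 -1.4 -1.1] gap 0.11231123340948111
```

View pics/s21a.png

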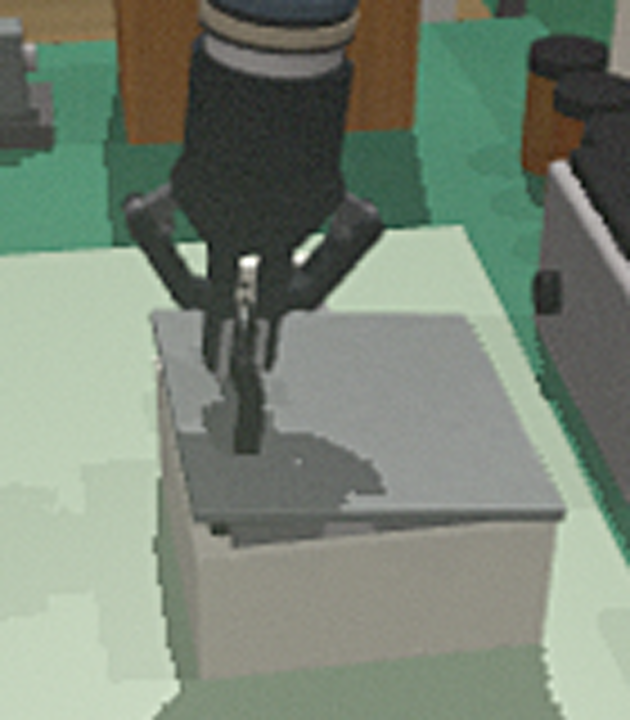

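View pics/w21.png

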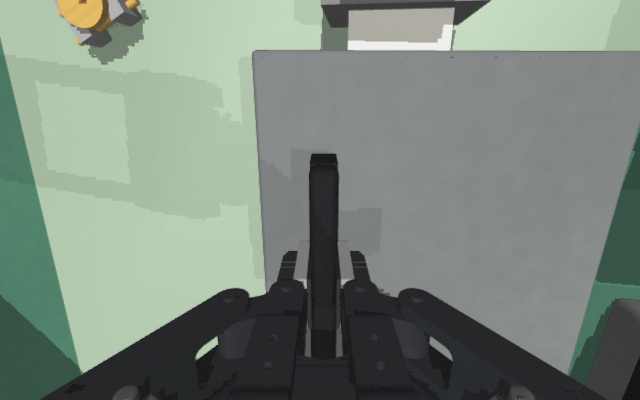

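```bash
python3 -c "
from h import *
for t in ['w20','w21']:
  s=pickle.load(open(t+'.pkl','rb'))
  P=np.array([world(s,u,v) for u in range(350,590,6) for v in range(60,240,6)]); P=P[(P[:,2]<.14)&(P[:,2]>.07)]
  A=np.c_[P[:,:2],np.ones(len(P))]; c=np.linalg.lstsq(A,P[:,2],rcond=None)[0]; print(t,c,'front z',c@[.537,.055,1])
s=pickle.load(open('s21.pkl','rb'))
crop('s21',290,110,360,180,10,'s21b')
snap('side','s22')
"
```

```text
w20 [-0.00595108 -0.00076454  0.09358707] front z 0.09034929524690115
w21 [-0.11420468 -0.0055258   0.17090802] front z 0.1092761906662488
```

View pics/s22.png

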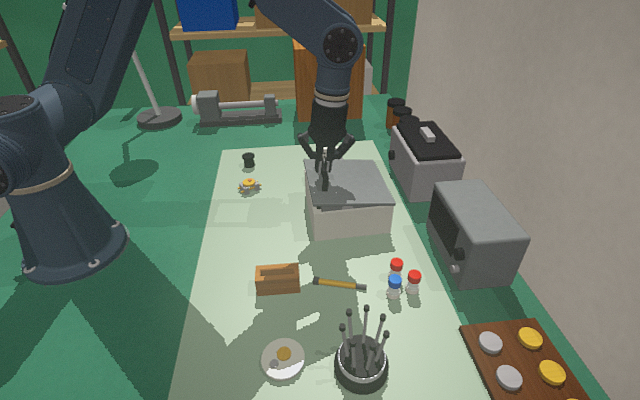

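View pics/s21b.png

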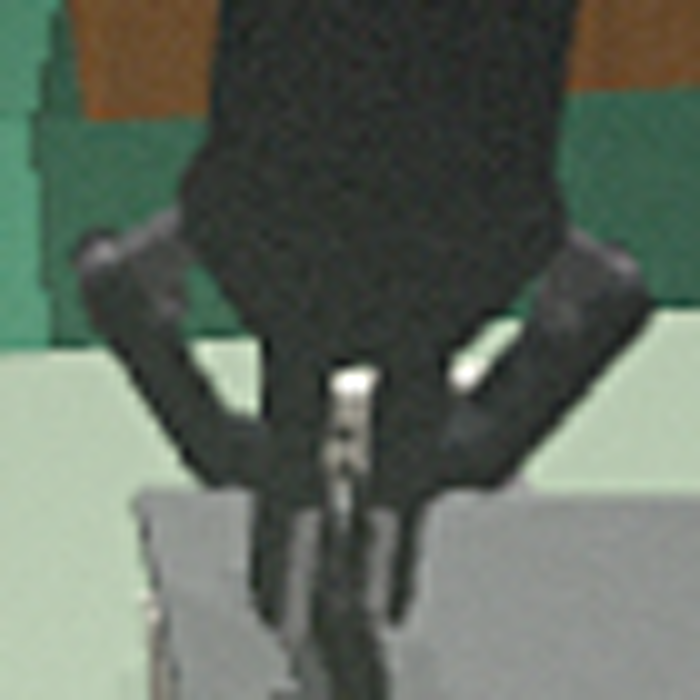

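Plane fit of the lid top gives 0.11 rad, with the front edge about 19 mm up. The cassette's visible edge is unchanged at (326–338,147), and the bystanders are where they were. One last steadiness check, then I hand in.

```bash
python3 -m handwheel '[0,0,0,0,0,0,0, 0,0,0,0,0,0,0, 0,0,0,0,0,0,0, 0,0,0,0,0,0,0]' 100
python3 -c "
from h import *
plan([.564,.056,.118],-1.531); print(np.abs(manip.sense()['qd']).max()); print(manip.sign_off())"
```

```text
t: 16.63
tcp_pos: [0.5675, 0.0561, 0.1159]
tool_rot: [0.537, -0.517, 0.462, -0.48]
force: [-4.5, -1.6, -0.2]
finger_gap: 0.11
row [ 0.   -0.17 -0.37] [ 0.112 -0.002 -0.   ] yaw now -1.5327 pos [0.5675 0.0561 0.1159] tilt [-0.1119 -0.0043] t 16.6333 F [-4.5 -1.6 -0.2] gap 0.10996152116616258
0.0023831935749213462
the job is handed in; nothing more can be done
None
```

I took the cassette out of its stand, pushed it down onto the floor of the port's slot and let go of it. I then gripped the handle, broke the seal and held the lid about 2 cm open. I handed in at about 16.6 s, still holding it.

**Last checks:**
- **Lid:** a plane fit to the depth image gives 0.11 rad, with the front edge about 19 mm up. The arm was still at hand-in, and the fingers were still closed on the bar.
- **Cassette:** its top read 0.104–0.105 m above the bench just after release, centred in the slot. At the end only its top edge was visible behind the gripper, in the same place as before.
- **Bystanders:** I saw none moved in the last side picture, judging by eye; I did not measure them.

**What went wrong or disagreed:**
- **First handle grip:** it slipped off the bar with the lid still shut. The depth images put the fingertips about 8 mm short of the TCP, not 17 mm ahead of it as described. I reopened, went about 2 cm deeper, and that grip held.
- **Breaking force:** the wrist read up to 28 N just before the seal let go, more than the 11–13 N stated. I did not find out why.

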